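# Stamp a batch of beech blocks in the spring-arm marking jig

### The arm

A 6-joint arm with a two-finger parallel gripper is mounted at the origin on a cart in front of the work surface, level with it; the furniture and walls round the work are solid. World frame = base frame: x ahead of the robot, y to its left, z up, the work surface at z = 0. Lengths are in mm, angles in rad, forces in N, time in s.
With the tool pointing down it reaches from about 350 to 975 mm from the base axis. Payload 4.9 kg.
Tool frame: the origin (TCP) lies midway between the tips of the shut fingers; the grasp point (between the pads) lies 19 mm behind it; z points along the fingers, y is the direction in which the jaws open and shut (so a half turn about z gives the same grasp; the last joint's range is limited). The gripper opens to 85 mm and grips with 20 to 120 N. Pads are 22 mm wide; open, the fingers measure 114 mm over their backs; the gripper's body (76 mm by 85 mm) begins 54 mm behind the grasp point. The pads swing forward as they close: fully open they stand 13 mm farther back than shut.
Start: joints at [1.087, 0.053, 1.613, -0, 1.476, -0.119], TCP at [222.965, 583.856, 231.304] pointing down, gripper open.
Joint ranges: [-3.01, 3.01], [-1.01, 2.22], [0.06, 2.58], [-1.02, 4.17], [0.09, 2.62], [-3.14, 3.14]. Speed limits (rad/s): [2.57, 2.57, 3.14, 3.14, 3.14, 3.14].

### API

Orientations are given as a unit quaternion [w, x, y, z].
In Python, from plant import env gives the robot as it stands.
- The arm moves only by the shell command python3 -m pendant 'ROWS' [FORCE]. ROWS is JSON, a list of rows, each an object of numbers: "fingers": the opening, from 0 (shut) to 1 (fully open); "tx", "ty", "tz": the shift along the world's x, y, z in m; "spin": the turn about the world's z in degrees. A call has 1 to 10 rows; each row shifts and turns the commanded pose from where the row before left it; what a row does not reach is not made up. A row lasts 1/12 s, in which the tool goes at most 41.7 mm and 7.16 degrees, less where a joint would pass 70% of its speed; a pose out of reach is approached as far as the arm can. A call is refused whole if a number of a shift passes 0.0417 or a number of a turn 7.16, either way. A call with a gripper value outside its range is refused whole. The fingers move at their own pace and stop on an object; FORCE is the grip in N (left out, the last holds). Time passes only in rows, so rows that do not move let the fingers close. It gives the time, the measured TCP pose, the force and the opening at its end, in the units of the state.
- env.get_obs(): the state, without advancing time (a new reading comes with each control period).
- env.get_image(name): name is "scene" or "side" or "wrist"; returns (picture, depth): 420x560x3 uint8, red, green, blue; 420x560 float32, mm along the optical axis (not along the pixel's ray), 0 where there is no reading.
- env.calibration(name): a dict with "intrinsics" (3x3 intrinsics, pixels), "extrinsics" (4x4, takes a point from camera to world coordinates); the wrist camera has in their place "mount" (4x4, takes a point from camera to tool coordinates, whose origin is the TCP and whose axes are the flange's). Camera axes: x right, y down, z forward; pixel columns grow to the right and rows downward; lengths in mm; the calibration is good to about 2 mm. A picture is of the moment at which its call begins: read the wrist's pose just before it. calibration takes no time and is no camera call.
- env.sign_off(): hands the job in, once; it reports no verdict.
Trained networks look in the newest picture that a camera, given by its name, has taken for a name from the list of things; names that differ only in an ending like _2 or _b are one class to them, and where a whole thing is asked for, a point or a joint stands for the part that bears it (a point fixed in the world has none). Each returns a list of dicts, best first, with "score" (0 to 1); they miss things now and then, are a little off and sometimes report something else, mostly with a low value. They report only what shows in the picture. A call takes as long as a camera call. They do not tell look-alikes from the thing itself.
- env.regions_of(camera, name): "region" (420x560 bool, what is visible of it) and "uv" ([column, row] in pixels, amid what is visible of it).
The state is a dict: "clock": time; "q": joint angles; "joint_velocities": joint speeds; "joint_torque": joint torques, N m; "tcp_pos": TCP position; "eef_rot": TCP orientation; "force": force on the tool from outside, world axes, zero at the start; "ft_torque": the same for the moment, N m; "opening": finger opening in mm.
Only numpy, scipy, OpenCV 4.12 (cv2) and the standard library are available. Lean on these libraries where they do the work, as an engineer would, in place of code of your own. Each camera call takes 0.05 s, during which the arm holds its last target. There are 200 camera calls.

### The job

Stamp the batch of beech blocks from the tray in the marking jig: swing the sprung arm back by its T-grip until the catch holds it, lay every block flat in a pocket of its own, and press the trigger so that the arm snaps down and clamps them. Take the mallet from its rest and strike the sprung pin on the arm all the way down so that the stamp bar meets the blocks, then put the mallet back on its rest with its handle in the notch. Swing the arm back to its catch again, return all the blocks to the tray, flat, one to a compartment, and leave the arm caught open, the other things on the bench undisturbed.

Things in the scene. Friction and masses are not known exactly. Their poses are not given: they have to be found in the camera images.
- jig: Marking jig, grey metal fixture screwed to the bench. Origin on the bench under its middle pocket; x points from its front to its hinge, y to its left, z up. Base plate x -87 to 140, y -125 to 235, 18 mm high. Two hinge cheeks 93 mm high at x = 87 to 123; a side plate at y = 158 to 170 with a post 158 mm high at x = 42 to 68.
- pocket_1 (a point): Middle of the floor of a jig pocket (right, y = -80 mm of the jig). The pocket is 102 mm along the jig's x and 51 mm along its y; floor 12 mm, bevelled rim 18 mm above the bench. A block lies in it with its 96 mm length along the jig's x, its top then 47 mm above the bench.
- pocket_2 (a point): Middle of the floor of a jig pocket (middle, y = 0 mm of the jig). The pocket is 102 mm along the jig's x and 51 mm along its y; floor 12 mm, bevelled rim 18 mm above the bench. A block lies in it with its 96 mm length along the jig's x, its top then 47 mm above the bench.
- pocket_3 (a point): Middle of the floor of a jig pocket (left, y = 80 mm of the jig). The pocket is 102 mm along the jig's x and 51 mm along its y; floor 12 mm, bevelled rim 18 mm above the bench. A block lies in it with its 96 mm length along the jig's x, its top then 47 mm above the bench.
- stamp_arm (a joint): Hinged sprung arm with a 212 mm wide beam over the pockets, rad. 0 = shut on blocks, -0.03 = shut on empty pockets (the start), positive = swung up and back, stop 1.75. Spring and weight: about 4 N at the grip, more if moved fast. Caught once swung past 1.55 (take it to 1.64); let go, it rests at about 1.47 and its underside stands 60 mm behind the pockets' centres.
- stamp_hinge (a point): Point on the arm's hinge axis at its middle, 105 mm behind the middle pocket's centre and 75 mm above the bench; the axis runs along the jig's y.
- tee_mid (a point): Middle of the black T-grip at the front of the arm, a bar along the jig's y, 46 mm long, 26 mm across, whose two sleeves revolve freely: 185 mm in front of and 11 mm above the hinge axis while the arm is at 0; it goes round the hinge with the arm, up and then back. Pinched from above by its two ends it turns with the fingers.
- stamp_pin (a joint): Stroke of the sprung stamping pin in the arm, m: 0 = up, 0.0065 = the stamp bar below it meets the blocks, stop at 0.011. It takes about 4 N to start and 8 N at the blocks, and springs back when let go.
- pin_top (a point): Middle of the flat top of the pin's round steel head (36 mm across), at the centre of the beam. With the arm shut on blocks it stands 123 mm above the bench over the middle pocket, 43 mm above the beam, the pin upright; it goes down when struck.
- trigger (a joint): Sear lever on the left of the jig, rad: 0 = at rest, nose engaged; grows as its pad is pressed down, stop at 0.30. Sprung, 2 to 6 N at the pad; at about 0.18 (17 mm down) a caught arm is let go and snaps shut.
- trigger_pad (a point): Middle of the top of the trigger's ribbed pad, 34 x 30 mm, at x = -40, y = 215 mm of the jig, 153 mm above the bench at rest; pressed down 20 to 25 mm with the shut fingers.
- block_1_mid (a point): Beech block, 45 x 96 x 35 mm high (its own x, y, z), about 110 g; this point is its centre, half-way up. It starts flat in a compartment of the tray. Two or three such blocks, all alike, are there at a start (an absent one reads None).
- block_2_mid (a point): Beech block, 45 x 96 x 35 mm high (its own x, y, z), about 110 g; this point is its centre, half-way up. It starts flat in a compartment of the tray. Two or three such blocks, all alike, are there at a start (an absent one reads None).
- block_3_mid (a point): Beech block, 45 x 96 x 35 mm high (its own x, y, z), about 110 g; this point is its centre, half-way up. It starts flat in a compartment of the tray. Two or three such blocks, all alike, are there at a start (an absent one reads None).
- tray: Plywood tray fixed on the bench, 290 x 140 x 16 mm high, floor 6 mm thick, walls 6 mm; x along its length, y across, origin under its centre. Two dividers as high as the walls make three compartments, centres at x = -95.5, 0 and 95.5 mm; a block lies in one with its 96 mm length along the tray's y.
- mallet_grip (a point): Point on the axis of the mallet's handle where it balances, 22 mm short of the head; the handle there is 29 mm wide, 23 mm high. The mallet (480 g, 300 mm, black rubber head 58 mm across and 90 mm long) stands on one face of its head, handle level, 45 mm above the bench, in the notch of the rest. Grip it firmly.
- mallet_face (a point): Middle of the lower striking face of the mallet's head, 51 mm ahead of the grip point along the handle, 5 mm to one side, 45 mm lower; it stands on the bench (z = 0).
- mallet_rest: Wooden rest, 50 x 90 x 53 mm high, fixed, origin under its centre; a notch 40 mm wide along its x, floor 31.5 mm up, carries the mallet's handle. The head points to +x; the grip point then lies at x = 122, y = -6 mm.
- cutter: Orange cutter knife, 172 mm, lying in front of the jig: leave it alone.
- spirit_level: Short aluminium spirit level, 226 mm, behind the jig: leave it alone.
Things that resemble listed ones, but are neither listed nor needed, are in the scene too. Leave any purple look-alike of the mallet_rest alone.

How it is judged (in metres and radians):
On the way, in this order (a step that is already met when the one before it is completed fails the run):
1. the sprung arm is swung back and caught (value of joint stamp_arm above 1.4 rad and velocity of joint stamp_arm below 0.05 rad/s and contact force between the fingers and stamp_arm below 0.2 N), for 0.2 s.
2. every block lies in a pocket and the tripped arm has clamped them (value of joint stamp_arm below 0.04 rad and z of each of block_1_mid, block_2_mid, block_3_mid in the frame of jig below 0.032 m and x of block_1_mid in the frame of jig between -0.009 and 0.009 m and y of block_1_mid in the frame of jig between -0.09 and 0.09 m and angle between the y axis of each of block_1_mid, block_2_mid, block_3_mid and the x axis of jig, either way round below 0.12 rad and x of block_2_mid in the frame of jig between -0.009 and 0.009 m and y of block_2_mid in the frame of jig between -0.09 and 0.09 m and x of block_3_mid in the frame of jig between -0.009 and 0.009 m and y of block_3_mid in the frame of jig between -0.09 and 0.09 m), for 0.3 s.
3. the pin is struck down with the mallet until the stamp bar meets every block (all of step 2 and value of joint stamp_pin above 0.006 m and contact force between mallet and stamp_pin above 1 N and contact force between each of block_1, block_2, block_3 and stamp_pin above 0.2 N).
4. with the mallet back on its rest, the arm is swung back and caught again (all of step 1 and x of mallet_grip in the frame of mallet_rest between 0.07 and 0.17 m and y of mallet_grip in the frame of mallet_rest between -0.04 and 0.04 m and height (world z) of mallet_grip between 0.035 and 0.055 m and linear speed of mallet below 0.02 m/s), for 0.2 s.
At the end, for the whole second after the job is handed in: All blocks present lie flat in the tray (centre within 30 mm of its long middle line), the mallet is back with its handle in the notch of its rest (grip point within 50 mm along, 40 mm across), the arm is caught open (over 1.40 rad), all at rest (value of joint stamp_arm above 1.4 rad and x of mallet_grip in the frame of mallet_rest between 0.07 and 0.17 m and y of mallet_grip in the frame of mallet_rest between -0.04 and 0.04 m and height (world z) of mallet_grip between 0.035 and 0.055 m and linear speed of each of mallet, block_1, block_2, block_3 below 0.02 m/s and x of block_1_mid in the frame of tray between -0.135 and 0.135 m and y of block_1_mid in the frame of tray between -0.03 and 0.03 m and height (world z) of each of block_1_mid, block_2_mid, block_3_mid below 0.032 m and angle between each of block_1_mid, block_2_mid, block_3_mid's own z axis and vertical below 0.15 rad and x of block_2_mid in the frame of tray between -0.135 and 0.135 m and y of block_2_mid in the frame of tray between -0.03 and 0.03 m and x of block_3_mid in the frame of tray between -0.135 and 0.135 m and y of block_3_mid in the frame of tray between -0.03 and 0.03 m); the robot touches nothing.
It fails at once if the cutter is shoved aside (distance of cutter from where it was at the start of the episode above 0.03 m).
It fails at once if the spirit level is shoved aside (distance of spirit_level from where it was at the start of the episode above 0.03 m).
Of block_1, block_2, block_3 only 2 to 3 are there at a start; the rules pass over those that are not, and their reading is None.
At some moment in a run one of block_1, block_2, block_3 may be knocked a few centimetres aside while the robot is not near it.
It also fails if it takes over 210 s, if anything falls off the work surface, if the arm or the gripper's body presses on something with over 40 N, if the wrist force passes 120 N, or if a joint passes its speed limit or range.

## Working session

There is one attempt and no reset: what is moved stays moved. The work goes in short steps, Python scripts to look and compute and a shell command to move; the robot and the scene stay as the last step left them, time stands still between calls to the robot, and variables do not carry over. Pictures are saved under pics/ and viewed, about 12 in all and at most 16, crops included, and the job is handed in when it is done.

```bash
ls; mkdir -p pics
python3 - <<'E'
from plant import env
import cv2,numpy as np
o=env.get_obs();print(o)
for c in("scene","side"):
    im,d=env.get_image(c);cv2.imwrite(f"pics/{c}0.png",im[...,::-1]);np.save(f"pics/{c}0.npy",d)
    k=env.calibration(c);print(c,k)
print(env.calibration("wrist"))
E
```

```text
pics
{'clock': 0.0, 'q': array([ 1.08700643e+00,  5.33857562e-02,  1.61430198e+00, -1.12137842e-05,
        1.47601874e+00, -1.19001282e-01]), 'joint_velocities': array([-6.55571279e-04,  7.09788530e-04, -5.29713594e-05, -1.53552897e-04,
       -5.29618477e-04,  1.32939927e-03]), 'joint_torque': array([-3.61760496e-03, -3.93681121e+01, -3.70176959e+01, -4.32929937e-04,
        7.23779565e-03,  1.48106415e-05]), 'tcp_pos': array([222.67698941, 583.30952608, 230.0403489 ]), 'eef_rot': array([-3.08418482e-04,  1.81384051e-01,  9.83411770e-01, -1.01092774e-03]), 'force': array([ 0.43465108, -1.08924075,  0.97072688]), 'ft_torque': array([ 0.01409921, -0.01867305,  0.03677534]), 'opening': 85.5014008771998}
scene {'intrinsics': array([[543.31074168,   0.        , 285.65730322],
       [  0.        , 543.31074168, 210.43052746],
       [  0.        ,   0.        ,   1.        ]]), 'extrinsics': array([[-5.80794301e-01, -4.41090145e-01,  6.84191102e-01,
        -5.50034155e+02],
       [-8.14049422e-01,  3.15973436e-01, -4.87323636e-01,
         9.71767123e+02],
       [-1.23255991e-03, -8.
[... 495 characters left out ...]
0e+02],
       [ 1.91204018e-02, -8.87924088e-01, -4.59592455e-01,
         5.62580934e+02],
       [ 0.00000000e+00,  0.00000000e+00,  0.00000000e+00,
         1.00000000e+00]])}
{'intrinsics': array([[293.7692219 ,   0.        , 285.64775458],
       [  0.        , 293.7692219 , 212.73719912],
       [  0.        ,   0.        ,   1.        ]]), 'mount': array([[-9.85044606e-04, -9.54569932e-01, -2.97985359e-01,
         7.72425613e+01],
       [ 9.99999466e-01, -1.03343286e-03,  4.83197971e-06,
         9.14196738e-01],
       [-3.12560325e-04, -2.97985195e-01,  9.54570441e-01,
        -1.42868001e+02],
       [ 0.00000000e+00,  0.00000000e+00,  0.00000000e+00,
         1.00000000e+00]])}
```

View pics/scene0.png

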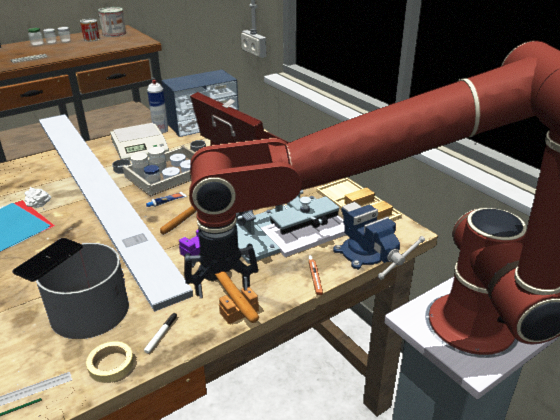

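View pics/side0.png

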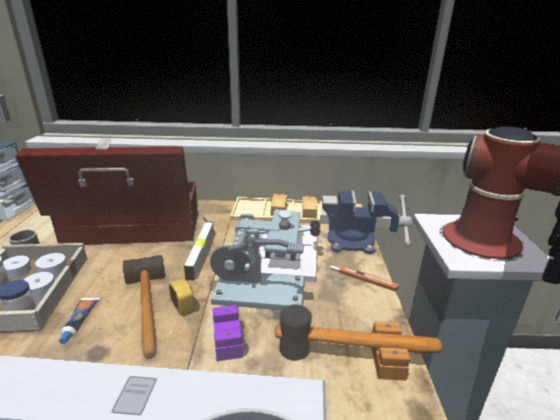

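The mallet stands in the brown rest, head at about side (295,330) and rest at (390,348). Its look-alikes are a second mallet at (145,290), a purple rest at (228,330) and a yellow item at (180,295). The tray is at side (275,207) with two blocks showing, and the jig is at about (265,260).

```bash
cat > h.py <<'E'
from plant import env
import cv2,numpy as np
from scipy.spatial.transform import Rotation as R
def shot(c,name=None):
    o=env.get_obs(); im,d=env.get_image(c); k=env.calibration(c)
    if c=="wrist":
        q=o["eef_rot"];T=np.eye(4);T[:3,:3]=R.from_quat([q[1],q[2],q[3],q[0]]).as_matrix();T[:3,3]=o["tcp_pos"];E=T@k["mount"]
    else:E=k["extrinsics"]
    K=k["intrinsics"];v,u=np.mgrid[0:420,0:560]
    P=np.stack([(u-K[0,2])/K[0,0]*d,(v-K[1,2])/K[1,1]*d,d],-1)@E[:3,:3].T+E[:3,3]
    P[d<=0]=np.nan
    if name: cv2.imwrite(f"pics/{name}.png",im[...,::-1])
    return im,d,P,K,E
def proj(p,K,E):
    c=np.linalg.inv(E)@np.append(p,1);w=K@c[:3];return w[:2]/w[2]
def det(c,n,P,minscore=.3):
    out=[]
    for r in env.regions_of(c,n):
        if r["score"]<minscore: continue
        Q=P[r["region"]];Q=Q[~np.isnan(Q[:,0])]
        print(n,round(r["score"],2),np.round(r["uv"]),len(Q),"med",np.round(np.median(Q,0)) if len(Q) else None,"lo",np.round(np.percentile(Q,3,0)),"hi",np.round(np.percentile(Q,97,0)))
        out.append((r,Q))
    return out
def rect(Q,zlo,zhi):
    Q=Q[(Q[:,2]>zlo)&(Q[:,2]<zhi)]
    return cv2.minAreaRect(Q[:,:2].astype(np.float32)),len(Q)
E
python3 - <<'E'
from h import *
im,d,P,K,E=shot("side")
for n in["jig","block_1_mid","tray","mallet_grip","mallet_rest","tee_mid","trigger_pad","stamp_pin","cutter","spirit_level"]:
    det("side",n,P)
E
```

```text
jig 0.81 [266. 260.] 8414 med [615. 262.  26.] lo [501.  39.   9.] hi [724. 330. 152.]
block_1_mid 0.76 [275. 201.] 208 med [ 597. -124.   42.] lo [ 575. -185.   23.] hi [ 618. -100.   44.]
tray 0.96 [261. 213.] 1093 med [ 651. -158.    8.] lo [ 463. -216.    5.] hi [738. -71.  18.]
mallet_grip 0.58 [319. 336.] 3543 med [509. 465.  55.] lo [306. 430.  11.] hi [579. 480.  91.]
mallet_rest 0.96 [227. 333.] 1431 med [679. 461.  41.] lo [651. 392.   4.] hi [707. 476.  55.]
mallet_rest 0.66 [388. 358.] 1442 med [385. 501.  44.] lo [358. 425.   2.] hi [406. 508.  55.]
tee_mid 0.76 [268. 238.] 2817 med [629. 166.  79.] lo [502.  18.  38.] hi [728. 278. 117.]
trigger_pad 0.6 [272. 243.] 443 med [600. 295. 151.] lo [543. 284. 123.] hi [689. 331. 155.]
stamp_pin 0.53 [270. 239.] 2760 med [627. 160.  79.] lo [499.  19.  42.] hi [728. 278. 117.]
stamp_pin 0.46 [284. 219.] 194 med [578. 107. 104.] lo [562.   1.  54.] hi [592. 203. 121.]
cutter 0.72 [366. 279.] 502 med [371. 221.  12.] lo [313. 177.   2.] hi [438. 255.  17.]
cutter 0.34 [310. 207.] 294 med [ 498. -101.   41.] lo [ 478. -177.   13.] hi [518. -87.  44.]
spirit_level 0.61 [198. 251.] 793 med [791. 160.  38.] lo [782.  19.   3.] hi [809. 237.  42.]
spirit_level 0.53 [258. 235.] 2888 med [636. 169.  79.] lo [500.  21.  41.] hi [730. 278. 118.]
spirit_level 0.44 [261. 212.] 1124 med [ 648. -154.    8.] lo [ 464. -216.    5.] hi [737.  -7.  65.]
```

```bash
python3 -m pendant '[{"tz":0.04,"fingers":1},{"tz":0.04},{"tz":0.04},{"tz":0.04},{"tx":0.02,"ty":-0.032,"spin":4},{"tx":0.02,"ty":-0.032,"spin":4},{"tx":0.02,"ty":-0.032,"spin":4},{"tx":0.02,"ty":-0.032,"spin":4},{"tx":0.02,"ty":-0.032,"spin":4},{"tx":0.02,"ty":-0.032,"spin":1}]'
python3 -m pendant '[{"tx":0.02,"ty":-0.032},{"tx":0.02,"ty":-0.032},{"tx":0.02,"ty":-0.032},{"tx":0.02,"ty":-0.032},{"tx":0.02,"ty":-0.032},{"tx":0.02,"ty":-0.032},{"tx":0.02,"ty":-0.032},{"tx":0.02,"ty":-0.032},{"tx":0.02,"ty":-0.032},{}]'
python3 - <<'E'
from h import *
print(env.get_obs()["tcp_pos"],env.get_obs()["eef_rot"])
im,d,P,K,E=shot("wrist","w1")
for n in["jig","block_1_mid","tray","tee_mid","trigger_pad","stamp_pin"]:
    det("wrist",n,P)
np.save("pics/w1P.npy",P)
E
```

```text
[222.95914978 583.8567067  231.3226494 ] [ 5.23158296e-06  1.81377391e-01  9.83413566e-01 -8.20471016e-06]
jig 0.58 [131. 419.] 230 med [496. 201.   6.] lo [492. 159.  -1.] hi [499. 226.  17.]$[0]: bad value
$[0]: bad value
```

View pics/w1.png

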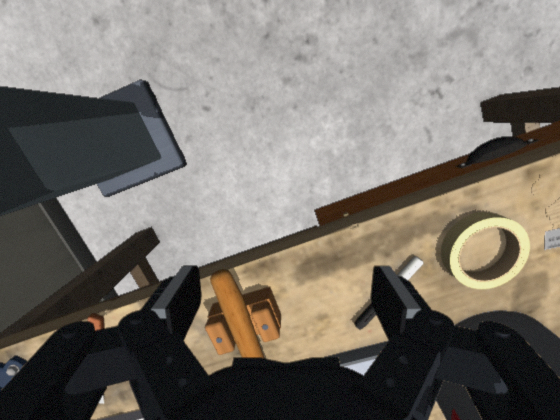

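```bash
python3 -m pendant '[{"fingers":1,"tx":0,"ty":0,"tz":0.04,"spin":0},{"fingers":1,"tx":0,"ty":0,"tz":0.04,"spin":0},{"fingers":1,"tx":0,"ty":0,"tz":0.04,"spin":0},{"fingers":1,"tx":0.02,"ty":-0.032,"tz":0,"spin":4},{"fingers":1,"tx":0.02,"ty":-0.032,"tz":0,"spin":4},{"fingers":1,"tx":0.02,"ty":-0.032,"tz":0,"spin":4},{"fingers":1,"tx":0.02,"ty":-0.032,"tz":0,"spin":4},{"fingers":1,"tx":0.02,"ty":-0.032,"tz":0,"spin":4},{"fingers":1,"tx":0.02,"ty":-0.032,"tz":0,"spin":1},{"fingers":1,"tx":0.02,"ty":-0.032,"tz":0,"spin":0}]'
python3 -m pendant '[{"fingers":1,"tx":0.02,"ty":-0.032,"tz":0,"spin":0},{"fingers":1,"tx":0.02,"ty":-0.032,"tz":0,"spin":0},{"fingers":1,"tx":0.02,"ty":-0.032,"tz":0,"spin":0},{"fingers":1,"tx":0.02,"ty":-0.032,"tz":0,"spin":0},{"fingers":1,"tx":0.02,"ty":-0.032,"tz":0,"spin":0},{"fingers":1,"tx":0.02,"ty":-0.032,"tz":0,"spin":0},{"fingers":1,"tx":0.02,"ty":-0.032,"tz":0,"spin":0},{"fingers":1,"tx":0.02,"ty":-0.032,"tz":0,"spin":0},{"fingers":1,"tx":0,"ty":0,"tz":0,"spin":0}]'
python3 - <<'E'
from h import *
print(env.get_obs()["tcp_pos"],env.get_obs()["eef_rot"])
im,d,P,K,E=shot("wrist","w2")
for n in["jig","block_1_mid","tray","tee_mid","trigger_pad","stamp_pin"]:
    det("wrist",n,P)
np.save("pics/w2P.npy",P)
E
```

```text
clock: 1.83
tcp_pos: [363.5, 358.3, 351.5]
eef_rot: [0.0, -0.001, 1.0, 0.0]
force: [0.1, 0.2, 0.0]
opening: 85.5
clock: 2.58
tcp_pos: [525.1, 98.9, 350.6]
eef_rot: [-0.0, 0.003, 1.0, -0.001]
force: [-0.1, -0.3, -0.9]
opening: 85.5
[525.1325337   98.89980211 350.64694913] [-3.32336878e-06  2.51142567e-03  9.99996121e-01 -1.20414821e-03]
jig 0.7 [316. 216.] 27792 med [585. 147.  26.] lo [494. -11.  12.] hi [692. 320. 152.]
block_1_mid 0.9 [138. 214.] 2024 med [ 589. -143.   40.] lo [ 569. -192.   13.] hi [ 615. -100.   42.]
block_1_mid 0.38 [442. 227.] 1653 med [576. 298. 152.] lo [538. 281.   1.] hi [674. 359. 155.]
tray 0.7 [147. 198.] 9514 med [ 579. -143.    6.] lo [ 454. -213.    2.] hi [732. -71.  17.]
tee_mid 0.74 [286. 214.] 10727 med [579. 104.  77.] lo [495.   5.  58.] hi [688. 205. 119.]
trigger_pad 0.98 [446. 229.] 1543 med [572. 297. 152.] lo [538. 281. 130.] hi [668. 328. 155.]
stamp_pin 0.87 [288. 218.] 533 med [573. 100. 119.] lo [558.  85. 113.] hi [589. 115. 121.]
stamp_pin 0.52 [446. 225.] 1444 med [571. 297. 152.] lo [538. 281. 131.] hi [668. 328. 155.]
stamp_pin 0.3 [136. 154.] 2198 med [ 493. -131.   41.] lo [ 473. -181.   14.] hi [516. -88.  42.]
```

View pics/w2.png

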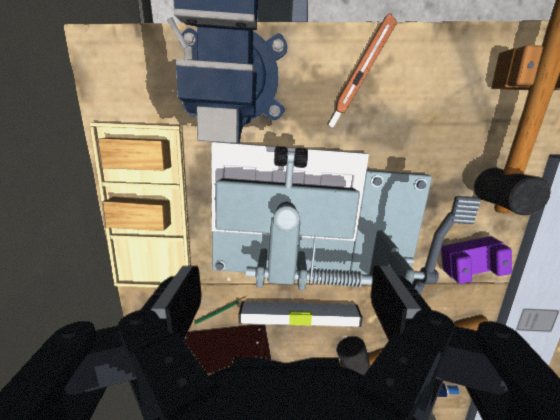

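```bash
python3 - <<'E'
from h import *
P=np.load("pics/w2P.npy")
def mask(u0,u1,v0,v1,zl,zh):
    Q=P[v0:v1,u0:u1].reshape(-1,3);Q=Q[~np.isnan(Q[:,0])];return Q[(Q[:,2]>zl)&(Q[:,2]<zh)]
def box(n,*a):
    Q=mask(*a);r=cv2.minAreaRect(Q[:,:2].astype(np.float32));print(n,len(Q),r,"z",np.median(Q[:,2]),"mean",Q.mean(0));return Q
box("beam",205,370,170,245,70,84)
box("base",205,435,130,285,14,21)
box("pin",268,308,200,235,112,125)
box("pad",445,485,192,226,145,160)
box("b1",95,175,130,175,36,45)
box("b2",95,175,192,238,36,45)
box("tray",85,195,118,295,12,20)
box("teeL",268,314,143,172,60,110)
box("plate/post",380,440,150,290,100,170)
E
python3 - <<'E'
import cv2
im=cv2.imread('pics/w2.png')[120:290,200:500];cv2.imwrite('pics/w2c.png',cv2.resize(im,None,fx=2.6,fy=2.6,interpolation=3))
E
```

```text
beam 6775 ((570.7207641601562, 99.46713256835938), (112.89653778076172, 216.84539794921875), 1.4920014142990112) z 76.4579258636465 mean [573.43593523  99.35520985  76.71017313]
base 12522 ((605.8817138671875, 152.7001190185547), (358.82916259765625, 226.73316955566406), 85.40013122558594) z 17.984201480955164 mean [593.6580043  166.35195872  17.9664017 ]
pin 517 ((573.5514526367188, 99.85221862792969), (34.88676452636719, 34.774932861328125), 52.323177337646484) z 118.89290768222412 mean [572.6655388   99.94371757 118.61156363]
pad 767 ((553.8497314453125, 314.0178527832031), (35.82657241821289, 36.940616607666016), 88.95087432861328) z 153.18437254162683 mean [552.76106288 313.67916622 152.89474982]
b1 1920 ((495.09002685546875, -136.6438446044922), (97.03617095947266, 45.11897277832031), 87.49929809570312) z 40.85350811479191 mean [ 494.54341378 -135.94876627   40.81135504]
b2 1617 ((593.6406860351562, -148.69155883789062), (97.03038787841797, 45.29443359375), 85.76378631591797) z 40.67321117152608 mean [ 592.84100096 -147.97626209   40.61412191]
tray 2362 ((595.5997314453125, -143.76463317871094), (141.26600646972656, 290.0049743652344), 87.37443542480469) z 14.989861410614168 mean [ 566.94775746 -142.42297167   14.98910235]
teeL 653 ((498.6944580078125, 106.2417984008789), (45.22785568237305, 34.72282791137695), 88.08873748779297) z 89.24962707907497 mean [495.8918512  106.19733413  88.20602282]
plate/post 1204 ((623.1602783203125, 279.68701171875), (47.053043365478516, 101.11197662353516), 77.53579711914062) z 147.96861468759224 mean [632.22253166 275.28526949 142.14251746]
```

View pics/w2c.png

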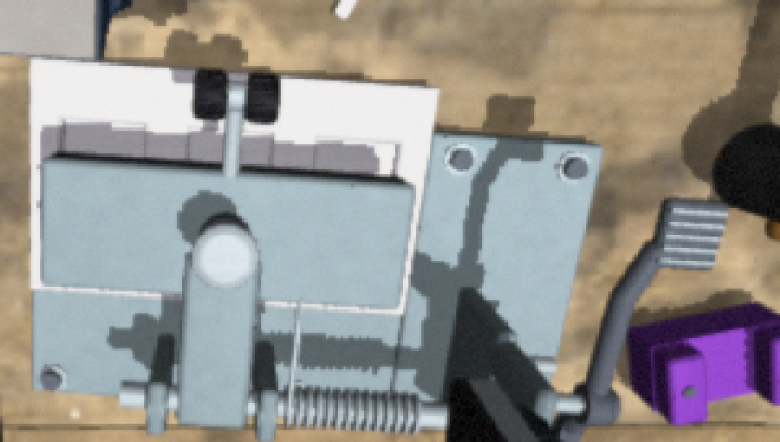

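Two blocks lie in the tray, at wrist (135,154) and (137,215), with the third compartment empty. The fit puts the jig origin at about (575,100) with yaw -4.6°, and the tray centre at (595.6,-143.8) with yaw -2.6°. The T-grip is at crop (235,95) and the trigger pad at (695,235). Next I descend over the T-grip.

```bash
python3 - <<'E'
import numpy as np
th=np.linspace(-.03,1.64,31);a=th+np.arctan2(11,185)
X=105-185.3*np.cos(a);Z=75+185.3*np.sin(a)
for i in range(30):
    dx=(X[i+1]-X[i])/1e3;print('{"fingers":0.45,"tx":%.4f,"ty":%.4f,"tz":%.4f,"spin":0},'%(dx*.9968,-dx*.0802,(Z[i+1]-Z[i])/1e3))
E
python3 -m pendant '[{"fingers":1,"tx":-0.015,"ty":0.004,"tz":-0.035,"spin":-2.2},{"fingers":1,"tx":-0.015,"ty":0.0035,"tz":-0.035,"spin":-2.1},{"fingers":1,"tx":0,"ty":0,"tz":-0.04,"spin":0},{"fingers":1,"tx":0,"ty":0,"tz":-0.04,"spin":0},{"fingers":1,"tx":0,"ty":0,"tz":-0.04,"spin":0},{"fingers":1,"tx":0,"ty":0,"tz":-0.03,"spin":0},{"fingers":1,"tx":0,"ty":0,"tz":0,"spin":0}]' 40
python3 - <<'E'
from h import *
im,d,P,K,E=shot("wrist","w3")
E
```

```text
{"fingers":0.45,"tx":0.0006,"ty":-0.0000,"tz":0.0103,"spin":0},
{"fingers":0.45,"tx":0.0012,"ty":-0.0001,"tz":0.0102,"spin":0},
{"fingers":0.45,"tx":0.0017,"ty":-0.0001,"tz":0.0102,"spin":0},
{"fingers":0.45,"tx":0.0023,"ty":-0.0002,"tz":0.0101,"spin":0},
{"fingers":0.45,"tx":0.0028,"ty":-0.0002,"tz":0.0099,"spin":0},
{"fingers":0.45,"tx":0.0034,"ty":-0.0003,"tz":0.0097,"spin":0},
{"fingers":0.45,"tx":0.0039,"ty":-0.0003,"tz":0.0095,"spin":0},
{"fingers":0.45,"tx":0.0044,"ty":-0.0004,"tz":0.0093,"spin":0},
{"fingers":0.45,"tx":0.0050,"ty":-0.0004,"tz":0.0090,"spin":0},
{"fingers":0.45,"tx":0.0054,"ty":-0.0004,"tz":0.0087,"spin":0},
{"fingers":0.45,"tx":0.0059,"ty":-0.0005,"tz":0.0084,"spin":0},
{"fingers":0.45,"tx":0.0064,"ty":-0.0005,"tz":0.0081,"spin":0},
{"fingers":0.45,"tx":0.0068,"ty":-0.0005,"tz":0.0077,"spin":0},
{"fingers":0.45,"tx":0.0072,"ty":-0.0006,"tz":0.0073,"spin":0},
{"fingers":0.45,"tx":0.0076,"ty":-0.0006,"tz":0.0069,"spin":0},
{"fingers":0.45,"tx":0.0080,"ty":-0.0006,"tz":0.0065,"spin":0},
{"fingers":0.45,"tx":0.0083,"ty":-0.0007,"tz":0.0060,"spin":0},
{"fingers":0
[... 243 characters left out ...]

{"fingers":0.45,"tx":0.0097,"ty":-0.0008,"tz":0.0035,"spin":0},
{"fingers":0.45,"tx":0.0099,"ty":-0.0008,"tz":0.0029,"spin":0},
{"fingers":0.45,"tx":0.0100,"ty":-0.0008,"tz":0.0024,"spin":0},
{"fingers":0.45,"tx":0.0101,"ty":-0.0008,"tz":0.0018,"spin":0},
{"fingers":0.45,"tx":0.0102,"ty":-0.0008,"tz":0.0013,"spin":0},
{"fingers":0.45,"tx":0.0103,"ty":-0.0008,"tz":0.0007,"spin":0},
{"fingers":0.45,"tx":0.0103,"ty":-0.0008,"tz":0.0001,"spin":0},
{"fingers":0.45,"tx":0.0103,"ty":-0.0008,"tz":-0.0005,"spin":0},
{"fingers":0.45,"tx":0.0102,"ty":-0.0008,"tz":-0.0010,"spin":0},
clock: 3.52
tcp_pos: [487.2, 111.9, 123.6]
eef_rot: [-0.007, 0.036, 0.999, -0.001]
force: [0.3, -0.2, -0.8]
opening: 85.4
```

View pics/w3.png

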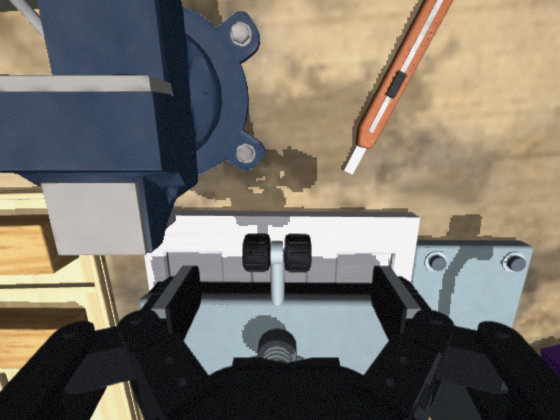

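The T-grip is at (277,252) between the open fingers (200 to 372) and the jig edges are now square to the jaws. I'll hold to let it settle, then go down.

```bash
python3 -m pendant '[{"fingers":1,"tx":0,"ty":0,"tz":0,"spin":0},{"fingers":1,"tx":0,"ty":0,"tz":0,"spin":0},{"fingers":1,"tx":0,"ty":0,"tz":0,"spin":0}]'
```

```text
clock: 3.82
tcp_pos: [495.1, 111.7, 134.8]
eef_rot: [0.003, 0.036, 0.999, 0.0]
force: [0.2, 0.4, 0.6]
opening: 85.7
```

```bash
python3 -m pendant '[{"fingers":1,"tx":0,"ty":-0.005,"tz":-0.03,"spin":-0.5},{"fingers":1,"tx":0,"ty":0,"tz":-0.03,"spin":0},{"fingers":1,"tx":0,"ty":0,"tz":-0.017,"spin":0},{"fingers":1,"tx":0,"ty":0,"tz":0,"spin":0},{"fingers":1,"tx":0,"ty":0,"tz":0,"spin":0},{"fingers":0.4,"tx":0,"ty":0,"tz":0,"spin":0},{"fingers":0.4,"tx":0,"ty":0,"tz":0,"spin":0},{"fingers":0.4,"tx":0,"ty":0,"tz":0,"spin":0},{"fingers":0.4,"tx":0,"ty":0,"tz":0,"spin":0},{"fingers":0.4,"tx":0,"ty":0,"tz":0,"spin":0}]' 40
```

```text
clock: 4.65
tcp_pos: [493.1, 105.3, 55.1]
eef_rot: [0.0, 0.041, 0.999, -0.001]
force: [-2.5, -5.1, 3.8]
opening: 45.7
```

```bash
python3 -m pendant '[{"fingers":0.4,"tx":0.0006,"ty":0,"tz":0.0103,"spin":0},{"fingers":0.4,"tx":0.0012,"ty":-0.0001,"tz":0.0102,"spin":0},{"fingers":0.4,"tx":0.0017,"ty":-0.0001,"tz":0.0102,"spin":0},{"fingers":0.4,"tx":0.0023,"ty":-0.0002,"tz":0.0101,"spin":0},{"fingers":0.4,"tx":0.0028,"ty":-0.0002,"tz":0.0099,"spin":0},{"fingers":0.4,"tx":0.0034,"ty":-0.0003,"tz":0.0097,"spin":0},{"fingers":0.4,"tx":0.0039,"ty":-0.0003,"tz":0.0095,"spin":0},{"fingers":0.4,"tx":0.0044,"ty":-0.0004,"tz":0.0093,"spin":0},{"fingers":0.4,"tx":0.005,"ty":-0.0004,"tz":0.009,"spin":0},{"fingers":0.4,"tx":0.0054,"ty":-0.0004,"tz":0.0087,"spin":0}]'
python3 -m pendant '[{"fingers":0.4,"tx":0.0059,"ty":-0.0005,"tz":0.0084,"spin":0},{"fingers":0.4,"tx":0.0064,"ty":-0.0005,"tz":0.0081,"spin":0},{"fingers":0.4,"tx":0.0068,"ty":-0.0005,"tz":0.0077,"spin":0},{"fingers":0.4,"tx":0.0072,"ty":-0.0006,"tz":0.0073,"spin":0},{"fingers":0.4,"tx":0.0076,"ty":-0.0006,"tz":0.0069,"spin":0},{"fingers":0.4,"tx":0.008,"ty":-0.0006,"tz":0.0065,"spin":0},{"fingers":0.4,"tx":0.0083,"ty":-0.0007,"tz":0.006,"spin":0},{"fingers":0.4,"tx":0.0087,"ty":-0.0007,"tz":0.0055,"spin":0},{"fingers":0.4,"tx":0.009,"ty":-0.0007,"tz":0.005,"spin":0},{"fingers":0.4,"tx":0.0092,"ty":-0.0007,"tz":0.0045,"spin":0}]'
```

```text
clock: 5.48
tcp_pos: [521.8, 103.1, 150.3]
eef_rot: [-0.003, 0.041, 0.999, -0.001]
force: [-3.6, -5.0, -3.1]
opening: 45.3
clock: 6.32
tcp_pos: [599.6, 96.9, 218.7]
eef_rot: [-0.002, 0.041, 0.999, -0.001]
force: [-7.1, -4.7, 5.0]
opening: 45.7
```

```bash
python3 -m pendant '[{"fingers":0.4,"tx":0.0095,"ty":-0.0008,"tz":0.004,"spin":0},{"fingers":0.4,"tx":0.0097,"ty":-0.0008,"tz":0.0035,"spin":0},{"fingers":0.4,"tx":0.0099,"ty":-0.0008,"tz":0.0029,"spin":0},{"fingers":0.4,"tx":0.01,"ty":-0.0008,"tz":0.0024,"spin":0},{"fingers":0.4,"tx":0.0101,"ty":-0.0008,"tz":0.0018,"spin":0},{"fingers":0.4,"tx":0.0102,"ty":-0.0008,"tz":0.0013,"spin":0},{"fingers":0.4,"tx":0.0103,"ty":-0.0008,"tz":0.0007,"spin":0},{"fingers":0.4,"tx":0.0103,"ty":-0.0008,"tz":0.0001,"spin":0},{"fingers":0.4,"tx":0.0103,"ty":-0.0008,"tz":-0.0005,"spin":0},{"fingers":0.4,"tx":0.0102,"ty":-0.0008,"tz":-0.001,"spin":0}]'
python3 -m pendant '[{"fingers":0.4,"tx":0,"ty":0,"tz":0,"spin":0},{"fingers":0.4,"tx":0,"ty":0,"tz":0,"spin":0},{"fingers":0.4,"tx":0,"ty":0,"tz":0,"spin":0}]'
```

```text
clock: 7.15
tcp_pos: [701.8, 88.8, 234.6]
eef_rot: [0.0, 0.041, 0.999, -0.001]
force: [-3.3, -5.4, 3.4]
opening: 45.5
clock: 7.4
tcp_pos: [701.6, 88.9, 234.6]
eef_rot: [0.001, 0.041, 0.999, -0.001]
force: [-2.0, -4.7, 4.9]
opening: 45.5
```

```bash
python3 -m pendant '[{"fingers":0.4,"tx":-0.007,"ty":0.0006,"tz":0.0007,"spin":0},{"fingers":0.4,"tx":-0.007,"ty":0.0006,"tz":0.0005,"spin":0},{"fingers":0.4,"tx":-0.007,"ty":0.0006,"tz":0.0002,"spin":0},{"fingers":0.4,"tx":-0.004,"ty":0,"tz":0,"spin":0},{"fingers":0.4,"tx":0,"ty":0,"tz":0,"spin":0},{"fingers":0.4,"tx":0,"ty":0,"tz":0,"spin":0},{"fingers":0.4,"tx":0,"ty":0,"tz":0,"spin":0}]'
```

```text
clock: 7.98
tcp_pos: [676.0, 90.9, 236.2]
eef_rot: [0.0, 0.041, 0.999, -0.001]
force: [-3.2, -4.6, 5.4]
opening: 45.2
```

```bash
python3 -m pendant '[{"fingers":1,"tx":0,"ty":0,"tz":0,"spin":0},{"fingers":1,"tx":0,"ty":0,"tz":0,"spin":0},{"fingers":1,"tx":0,"ty":0,"tz":0,"spin":0},{"fingers":1,"tx":0,"ty":0,"tz":0,"spin":0},{"fingers":1,"tx":0,"ty":0,"tz":0.02,"spin":0},{"fingers":1,"tx":0,"ty":0,"tz":0.03,"spin":0},{"fingers":1,"tx":0,"ty":0,"tz":0.03,"spin":0},{"fingers":1,"tx":0,"ty":0,"tz":0.02,"spin":0},{"fingers":1,"tx":0,"ty":0,"tz":0,"spin":0},{"fingers":1,"tx":0,"ty":0,"tz":0,"spin":0}]'
python3 - <<'E'
from h import *
im,d,P,K,E=shot("wrist","w4"); np.save("pics/w4P.npy",P)
for n in["jig","tee_mid","block_1_mid"]:det("wrist",n,P)
im,d,P,K,E=shot("side")
for n in["tee_mid","block_1_mid"]:det("side",n,P)
E
```

```text
clock: 8.82
tcp_pos: [676.9, 92.0, 335.6]
eef_rot: [0.002, 0.041, 0.999, 0.0]
force: [-0.5, -0.2, -1.0]
opening: 85.7
jig 0.73 [316. 126.] 45064 med [612. 139.  19.] lo [498.  -9.  11.] hi [688. 319. 268.]
tee_mid 0.57 [288. 186.] 11934 med [659.  99. 216.] lo [636.  -1.  92.] hi [713. 268. 273.]
block_1_mid 0.9 [118. 132.] 2455 med [ 594. -143.   41.] lo [ 573. -193.   14.] hi [ 616. -100.   43.]
block_1_mid 0.41 [316. 123.] 45314 med [612. 139.  19.] lo [498.  -9.  11.] hi [690. 320. 267.]
tee_mid 0.56 [241. 218.] 2554 med [674. 195. 147.] lo [642.  14.  40.] hi [730. 278. 265.]
block_1_mid 0.87 [278. 201.] 261 med [ 596. -114.   41.] lo [ 575. -183.   13.] hi [ 615. -100.   44.]
```

View pics/w4.png

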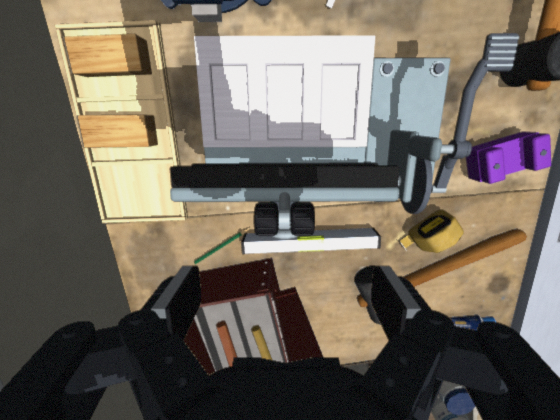

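The arm is caught open, with its beam at wrist (290,180). The pockets are clear at (230,100), (285,100) and (340,100), and the two blocks are at (107,52) and (117,131).

Run:
```python
from h import *
P=np.load("pics/w4P.npy")
def box(n,u0,u1,v0,v1,zl,zh):
    Q=P[v0:v1,u0:u1].reshape(-1,3);Q=Q[(Q[:,2]>zl)&(Q[:,2]<zh)];print(n,len(Q),cv2.minAreaRect(Q[:,:2].astype(np.float32)),np.median(Q[:,2]))
for n,u in(("p1",203),("p2",257),("p3",312)): box(n,u,u+57,58,146,5,14)
box("b1",55,160,25,80,36,46);box("b2",65,160,108,152,36,46)
box("tray",45,195,15,230,12,20)
```

```text
p1 2482 ((568.6832885742188, 19.801223754882812), (50.95405960083008, 102.13771057128906), 85.47888946533203) 12.113437158975586
p2 2484 ((575.3103637695312, 99.89897155761719), (51.150089263916016, 102.082275390625), 85.33305358886719) 12.204818346417028
p3 2446 ((581.8864135742188, 179.94329833984375), (51.36458969116211, 101.95450592041016), 85.38807678222656) 12.247065355698936
b1 2787 ((495.24432373046875, -136.46571350097656), (97.3109359741211, 45.63743209838867), 87.50218200683594) 41.04458364890178
b2 2193 ((594.1571044921875, -148.6090850830078), (97.47168731689453, 44.627830505371094), 86.0758056640625) 40.96782558476775
tray 3270 ((597.0693969726562, -118.66526794433594), (191.1830291748047, 290.8292541503906), 87.07087707519531) 15.264595294567641
```

Run:
```python
from h import *
print(env.get_obs()["q"].round(2))
P=np.load("pics/w2P.npy")
Q=P[0:142,160:290].reshape(-1,3);Q=Q[Q[:,2]>30];Q=Q[~np.isnan(Q[:,0])];print("vise",np.percentile(Q,[1,50,99],0).round())
for x in range(330,520,20):
    S=Q[(abs(Q[:,0]-x)<10)]; 
    if len(S)>5: print(x,S[:,1].min().round(),S[:,1].max().round(),S[:,2].max().round())
```

```text
[ 0.03  0.15  1.34  0.    1.65 -1.46]
vise [[327. -48.  32.]
 [390.  24. 124.]
 [469.  67. 136.]]
330 -57.0 69.0 137.0
350 -48.0 67.0 137.0
370 -44.0 69.0 94.0
390 -23.0 69.0 137.0
410 -24.0 66.0 137.0
430 -25.0 61.0 136.0
450 -9.0 60.0 125.0
470 -91.0 42.0 126.0
```

```bash
python3 -m pendant '[{"fingers":1,"tx":-0.0064,"ty":-0.0185,"tz":0,"spin":-6.87},{"fingers":1,"tx":-0.0064,"ty":-0.0185,"tz":0,"spin":-6.87},{"fingers":1,"tx":-0.0064,"ty":-0.0185,"tz":0,"spin":-6.87},{"fingers":1,"tx":-0.0064,"ty":-0.0185,"tz":0,"spin":-6.87},{"fingers":1,"tx":-0.0064,"ty":-0.0185,"tz":0,"spin":-6.87},{"fingers":1,"tx":-0.0064,"ty":-0.0185,"tz":0,"spin":-6.87},{"fingers":1,"tx":-0.0064,"ty":-0.0185,"tz":0,"spin":-6.87},{"fingers":1,"tx":-0.0064,"ty":-0.0185,"tz":0,"spin":-6.87},{"fingers":1,"tx":-0.0064,"ty":-0.0185,"tz":0,"spin":-6.87},{"fingers":1,"tx":-0.0064,"ty":-0.0185,"tz":0,"spin":-6.87}]'
python3 -m pendant '[{"fingers":1,"tx":-0.0064,"ty":-0.0185,"tz":0,"spin":-6.87},{"fingers":1,"tx":-0.0064,"ty":-0.0185,"tz":0,"spin":-6.87},{"fingers":1,"tx":-0.0064,"ty":-0.0185,"tz":-0.02,"spin":-6.87},{"fingers":1,"tx":0,"ty":0,"tz":-0.04,"spin":0},{"fingers":1,"tx":0,"ty":0,"tz":-0.04,"spin":0},{"fingers":1,"tx":0,"ty":0,"tz":-0.04,"spin":0},{"fingers":1,"tx":0,"ty":0,"tz":-0.04,"spin":0},{"fingers":1,"tx":0,"ty":0,"tz":-0.02,"spin":0},{"fingers":1,"tx":0,"ty":0,"tz":0,"spin":0},{"fingers":1,"tx":0,"ty":0,"tz":0,"spin":0}]'
python3 -m pendant '[{"fingers":1,"tx":0,"ty":0,"tz":0,"spin":0},{"fingers":1,"tx":0,"ty":0,"tz":0,"spin":0}]'
python3 - <<'E'
from h import *
im,d,P,K,E=shot("wrist","w5"); np.save("pics/w5P.npy",P)
for r,Q in det("wrist","block_1_mid",P): print(rect(Q,36,46))
E
```

```text
clock: 10.0
tcp_pos: [611.7, -94.2, 333.1]
eef_rot: [-0.0, 0.6, 0.8, -0.0]
force: [0.1, 1.0, -0.1]
opening: 85.3
clock: 10.83
tcp_pos: [592.1, -148.4, 132.2]
eef_rot: [-0.002, 0.731, 0.682, -0.001]
force: [0.1, -0.1, 1.3]
opening: 85.4
clock: 11.0
tcp_pos: [594.9, -149.5, 137.0]
eef_rot: [0.002, 0.731, 0.682, 0.001]
force: [0.1, -0.2, 0.8]
opening: 85.1
block_1_mid 0.69 [272.  31.] 18995 med [594.  -5.  18.] lo [488. -30.  11.] hi [698.  19.  20.]
block_1_mid 0.67 [287. 208.] 5785 med [ 595. -142.   41.] lo [ 574. -193.   34.] hi [ 616. -101.   42.]
(((0.0, 0.0), (0.0, 0.0), 0.0), 0)
(((594.7245483398438, -148.5859832763672), (96.20562744140625, 44.999080657958984), 85.85952758789062), 5586)
```

```bash
python3 -m pendant '[{"fingers":1,"tx":0,"ty":0,"tz":-0.035,"spin":0},{"fingers":1,"tx":0,"ty":0,"tz":-0.035,"spin":0},{"fingers":1,"tx":0,"ty":0,"tz":-0.03,"spin":0},{"fingers":1,"tx":0,"ty":0,"tz":-0.0165,"spin":0},{"fingers":1,"tx":0,"ty":0,"tz":0,"spin":0},{"fingers":1,"tx":0,"ty":0,"tz":0,"spin":0},{"fingers":1,"tx":0,"ty":0,"tz":0,"spin":0},{"fingers":0.4,"tx":0,"ty":0,"tz":0,"spin":0},{"fingers":0.4,"tx":0,"ty":0,"tz":0,"spin":0},{"fingers":0.4,"tx":0,"ty":0,"tz":0,"spin":0}]' 40
python3 -m pendant '[{"fingers":0.4,"tx":0,"ty":0,"tz":0,"spin":0},{"fingers":0.4,"tx":0,"ty":0,"tz":0,"spin":0},{"fingers":0.4,"tx":0,"ty":0,"tz":0,"spin":0}]'
```

```text
clock: 11.93
tcp_pos: [594.2, -149.3, 19.0]
eef_rot: [0.001, 0.731, 0.682, 0.001]
force: [0.6, -0.9, 0.1]
opening: 51.8
clock: 12.18
tcp_pos: [594.2, -149.2, 18.8]
eef_rot: [0.001, 0.731, 0.682, 0.001]
force: [-0.2, 0.1, 5.9]
opening: 44.2
```

```bash
python3 -m pendant '[{"fingers":0.4,"tx":0,"ty":0,"tz":0.02,"spin":0},{"fingers":0.4,"tx":0,"ty":0,"tz":0.04,"spin":0},{"fingers":0.4,"tx":0,"ty":0,"tz":0.04,"spin":6.88},{"fingers":0.4,"tx":0,"ty":0,"tz":0,"spin":6.88},{"fingers":0.4,"tx":0,"ty":0,"tz":0,"spin":6.88},{"fingers":0.4,"tx":0,"ty":0,"tz":0,"spin":6.88},{"fingers":0.4,"tx":-0.002,"ty":0,"tz":0,"spin":6.88},{"fingers":0.4,"tx":-0.002,"ty":0.005,"tz":0,"spin":6.88},{"fingers":0.4,"tx":-0.002,"ty":0.005,"tz":0,"spin":6.88},{"fingers":0.4,"tx":-0.002,"ty":0.005,"tz":0,"spin":6.88}]'
python3 -m pendant '[{"fingers":0.4,"tx":0,"ty":0.015,"tz":0,"spin":6.88},{"fingers":0.4,"tx":0,"ty":0.02,"tz":0,"spin":6.88},{"fingers":0.4,"tx":0,"ty":0.025,"tz":0,"spin":6.88},{"fingers":0.4,"tx":0,"ty":0.03,"tz":0,"spin":6.88},{"fingers":0.4,"tx":0,"ty":0.035,"tz":0,"spin":6.88},{"fingers":0.4,"tx":0,"ty":0.035,"tz":0,"spin":0},{"fingers":0.4,"tx":0,"ty":0.035,"tz":0,"spin":0},{"fingers":0.4,"tx":0,"ty":0.035,"tz":0,"spin":0},{"fingers":0.4,"tx":0,"ty":0.035,"tz":0,"spin":0},{"fingers":0.4,"tx":0,"ty":0.035,"tz":0,"spin":0}]'
python3 -m pendant '[{"fingers":0.4,"tx":0,"ty":0.014,"tz":0,"spin":0},{"fingers":0.4,"tx":0,"ty":0,"tz":0,"spin":0},{"fingers":0.4,"tx":0,"ty":0,"tz":0,"spin":0},{"fingers":0.4,"tx":0,"ty":0,"tz":0,"spin":0},{"fingers":0.4,"tx":0,"ty":0,"tz":0,"spin":0}]'
```

```text
clock: 13.02
tcp_pos: [584.3, -133.5, 116.3]
eef_rot: [-0.001, 0.331, 0.944, 0.0]
force: [-0.5, -0.1, -1.0]
opening: 44.3
clock: 13.85
tcp_pos: [584.2, 167.8, 116.5]
eef_rot: [-0.001, 0.04, 0.999, -0.0]
force: [0.3, 0.8, -1.7]
opening: 44.1
clock: 14.27
tcp_pos: [585.1, 178.7, 116.9]
eef_rot: [-0.0, 0.041, 0.999, -0.0]
force: [-0.7, -0.4, -0.9]
opening: 44.2
```

```bash
python3 -m pendant '[{"fingers":0.4,"tx":-0.003,"ty":0.001,"tz":-0.03,"spin":0},{"fingers":0.4,"tx":0,"ty":0,"tz":-0.03,"spin":0},{"fingers":0.4,"tx":0,"ty":0,"tz":-0.015,"spin":0},{"fingers":0.4,"tx":0,"ty":0,"tz":-0.008,"spin":0},{"fingers":0.4,"tx":0,"ty":0,"tz":-0.007,"spin":0},{"fingers":0.4,"tx":0,"ty":0,"tz":0,"spin":0},{"fingers":0.4,"tx":0,"ty":0,"tz":0,"spin":0},{"fingers":0.4,"tx":0,"ty":0,"tz":0,"spin":0}]'
```

```text
clock: 14.93
tcp_pos: [583.4, 181.1, 28.9]
eef_rot: [0.001, 0.04, 0.999, 0.0]
force: [-0.6, -0.3, -0.8]
opening: 44.4
```

```bash
python3 -m pendant '[{"fingers":0.4,"tx":-0.0018,"ty":-0.001,"tz":-0.003,"spin":0},{"fingers":0.4,"tx":0,"ty":0,"tz":0,"spin":0},{"fingers":0.4,"tx":0,"ty":0,"tz":0,"spin":0},{"fingers":0.7,"tx":0,"ty":0,"tz":0,"spin":0},{"fingers":0.7,"tx":0,"ty":0,"tz":0,"spin":0},{"fingers":0.7,"tx":0,"ty":0,"tz":0,"spin":0},{"fingers":0.7,"tx":0,"ty":0,"tz":0.03,"spin":0},{"fingers":0.7,"tx":0,"ty":0,"tz":0.04,"spin":0},{"fingers":0.7,"tx":0,"ty":0,"tz":0.04,"spin":0},{"fingers":0.7,"tx":0,"ty":0,"tz":0,"spin":0}]'
python3 -m pendant '[{"fingers":0.7,"tx":0,"ty":0,"tz":0,"spin":0},{"fingers":0.7,"tx":0,"ty":0,"tz":0,"spin":0}]'
python3 - <<'E'
from h import *
im,d,P,K,E=shot("wrist","w6"); np.save("pics/w6P.npy",P)
for r,Q in det("wrist","block_1_mid",P): print(rect(Q,42,54),rect(Q,36,46))
im,d,P,K,E=shot("side")
for r,Q in det("side","block_1_mid",P): pass
E
```

```text
clock: 15.77
tcp_pos: [585.9, 181.3, 144.7]
eef_rot: [0.008, 0.04, 0.999, 0.002]
force: [1.6, 1.2, 1.3]
opening: 59.8
clock: 15.93
tcp_pos: [580.2, 180.2, 134.2]
eef_rot: [0.0, 0.04, 0.999, 0.0]
force: [-0.3, -0.4, 0.4]
opening: 59.3
block_1_mid 0.97 [284. 212.] 6236 med [574. 182.  47.] lo [533. 160.  37.] hi [625. 203.  48.]
(((580.2268676757812, 181.20481872558594), (44.967750549316406, 95.67278289794922), 85.33963012695312), 6006) (((579.9552612304688, 181.22695922851562), (44.967750549316406, 95.15144348144531), 85.33963012695312), 407)
block_1_mid 0.79 [278. 257.] 669 med [584. 199.  45.] lo [539. 166.  21.] hi [626. 206.  49.]
```

```bash
python3 -m pendant '[{"fingers":1,"tx":0,"ty":-0.035,"tz":0.015,"spin":0},{"fingers":1,"tx":0,"ty":-0.035,"tz":0.01,"spin":0},{"fingers":1,"tx":0,"ty":-0.035,"tz":0,"spin":0},{"fingers":1,"tx":0,"ty":-0.035,"tz":0,"spin":0},{"fingers":1,"tx":0,"ty":-0.035,"tz":0,"spin":0},{"fingers":1,"tx":0,"ty":-0.035,"tz":0,"spin":0},{"fingers":1,"tx":0,"ty":-0.035,"tz":0,"spin":0},{"fingers":1,"tx":0,"ty":-0.035,"tz":0,"spin":0},{"fingers":1,"tx":-0.007,"ty":-0.01,"tz":0,"spin":-6.76},{"fingers":1,"tx":-0.007,"ty":-0.01,"tz":0,"spin":-6.76}]'
python3 -m pendant '[{"fingers":1,"tx":-0.007,"ty":-0.005,"tz":0,"spin":-6.76},{"fingers":1,"tx":-0.007,"ty":-0.005,"tz":0,"spin":-6.76},{"fingers":1,"tx":-0.007,"ty":-0.005,"tz":0,"spin":-6.76},{"fingers":1,"tx":-0.007,"ty":-0.0017,"tz":0,"spin":-6.76},{"fingers":1,"tx":-0.007,"ty":0,"tz":0,"spin":-6.76},{"fingers":1,"tx":-0.007,"ty":0,"tz":0,"spin":-6.76},{"fingers":1,"tx":-0.007,"ty":0,"tz":0,"spin":-6.76},{"fingers":1,"tx":-0.007,"ty":0,"tz":0,"spin":-6.76},{"fingers":1,"tx":-0.007,"ty":0,"tz":0,"spin":-6.76},{"fingers":1,"tx":-0.007,"ty":0,"tz":0,"spin":-6.76}]'
python3 -m pendant '[{"fingers":1,"tx":-0.001,"ty":0,"tz":0,"spin":-6.76},{"fingers":1,"tx":0,"ty":0,"tz":0,"spin":0},{"fingers":1,"tx":0,"ty":0,"tz":0,"spin":0},{"fingers":1,"tx":0,"ty":0,"tz":0,"spin":0},{"fingers":1,"tx":0,"ty":0,"tz":0,"spin":0}]'
python3 - <<'E'
from h import *
im,d,P,K,E=shot("wrist","w7"); np.save("pics/w7P.npy",P)
for r,Q in det("wrist","block_1_mid",P): print(rect(Q,36,46))
E
```

```text
clock: 16.97
tcp_pos: [565.4, -121.7, 157.7]
eef_rot: [-0.001, 0.161, 0.987, 0.0]
force: [-0.3, 0.2, 0.2]
opening: 85.5
clock: 17.8
tcp_pos: [495.2, -136.3, 157.7]
eef_rot: [-0.001, 0.682, 0.731, -0.0]
force: [0.3, -0.7, 0.1]
opening: 85.5
clock: 18.22
tcp_pos: [495.3, -136.5, 158.8]
eef_rot: [-0.0, 0.721, 0.692, -0.0]
force: [-1.2, 0.3, 0.9]
opening: 85.2
block_1_mid 0.38 [407. 195.] 33272 med [ 618. -138.    6.] lo [ 459. -210.    5.] hi [736. -76.  16.]
(((494.6799621582031, -160.54103088378906), (47.474063873291016, 45.01464080810547), 87.61315155029297), 32)
```

Run:
```python
from h import *
P=np.load("pics/w7P.npy");Q=P.reshape(-1,3);Q=Q[(Q[:,2]>30)&(Q[:,2]<50)&(Q[:,1]<-80)&(Q[:,1]>-215)&(Q[:,0]>455)&(Q[:,0]<740)]
print(len(Q),cv2.minAreaRect(Q[:,:2].astype(np.float32)))
```

```text
4873 ((495.73541259765625, -136.3102569580078), (96.03509521484375, 45.104408264160156), 87.544921875)
```

Still in place; grasping it.

```bash
python3 -m pendant '[{"fingers":1,"tx":0,"ty":0,"tz":-0.04,"spin":0},{"fingers":1,"tx":0,"ty":0,"tz":-0.04,"spin":0},{"fingers":1,"tx":0,"ty":0,"tz":-0.035,"spin":0},{"fingers":1,"tx":0,"ty":0,"tz":-0.015,"spin":0},{"fingers":1,"tx":0,"ty":0,"tz":-0.01,"spin":0},{"fingers":1,"tx":0,"ty":0,"tz":0,"spin":0},{"fingers":1,"tx":0,"ty":0,"tz":0,"spin":0},{"fingers":0.4,"tx":0,"ty":0,"tz":0,"spin":0},{"fingers":0.4,"tx":0,"ty":0,"tz":0,"spin":0},{"fingers":0.4,"tx":0,"ty":0,"tz":0,"spin":0}]' 40
python3 -m pendant '[{"fingers":0.4,"tx":0,"ty":0,"tz":0,"spin":0},{"fingers":0.4,"tx":0,"ty":0,"tz":0,"spin":0},{"fingers":0.4,"tx":0,"ty":0,"tz":0,"spin":0}]'
```

```text
clock: 19.15
tcp_pos: [496.6, -137.1, 21.0]
eef_rot: [0.002, 0.722, 0.692, 0.001]
force: [-1.3, 0.4, -0.1]
opening: 52.0
clock: 19.4
tcp_pos: [496.6, -137.1, 20.9]
eef_rot: [0.001, 0.722, 0.692, 0.001]
force: [1.0, 0.5, 6.2]
opening: 44.2
```

```bash
python3 -m pendant '[{"fingers":0.4,"tx":0,"ty":0,"tz":0.02,"spin":0},{"fingers":0.4,"tx":0,"ty":0,"tz":0.04,"spin":0},{"fingers":0.4,"tx":0.0072,"ty":0,"tz":0.035,"spin":6.75},{"fingers":0.4,"tx":0.0072,"ty":0,"tz":0,"spin":6.75},{"fingers":0.4,"tx":0.0072,"ty":0,"tz":0,"spin":6.75},{"fingers":0.4,"tx":0.0072,"ty":0,"tz":0,"spin":6.75},{"fingers":0.4,"tx":0.0072,"ty":0,"tz":0,"spin":6.75},{"fingers":0.4,"tx":0.0072,"ty":0,"tz":0,"spin":6.75},{"fingers":0.4,"tx":0.0072,"ty":0,"tz":0,"spin":6.75},{"fingers":0.4,"tx":0.0072,"ty":0,"tz":0,"spin":6.75}]'
python3 -m pendant '[{"fingers":0.4,"tx":0.0072,"ty":0,"tz":0,"spin":6.75},{"fingers":0.4,"tx":0.0072,"ty":0.01,"tz":0,"spin":6.75},{"fingers":0.4,"tx":0,"ty":0.02,"tz":0,"spin":6.75},{"fingers":0.4,"tx":0,"ty":0.025,"tz":0,"spin":6.75},{"fingers":0.4,"tx":0,"ty":0.035,"tz":0,"spin":6.75},{"fingers":0.4,"tx":0,"ty":0.035,"tz":0,"spin":0},{"fingers":0.4,"tx":0,"ty":0.032,"tz":0,"spin":0},{"fingers":0.4,"tx":0,"ty":0,"tz":0,"spin":0},{"fingers":0.4,"tx":0,"ty":0,"tz":0,"spin":0},{"fingers":0.4,"tx":0,"ty":0,"tz":0,"spin":0}]'
python3 -m pendant '[{"fingers":0.4,"tx":0,"ty":0,"tz":0,"spin":0},{"fingers":0.4,"tx":0,"ty":0,"tz":0,"spin":0}]'
```

```text
clock: 20.23
tcp_pos: [552.7, -136.3, 113.6]
eef_rot: [-0.001, 0.327, 0.945, 0.0]
force: [-0.4, -0.5, -0.7]
opening: 44.0
clock: 21.07
tcp_pos: [567.0, 20.2, 113.8]
eef_rot: [-0.0, 0.041, 0.999, -0.0]
force: [0.7, 0.0, -0.6]
opening: 44.1
clock: 21.23
tcp_pos: [567.2, 19.3, 114.1]
eef_rot: [-0.0, 0.042, 0.999, -0.0]
force: [-0.1, 0.2, -0.4]
opening: 44.4
```

```bash
python3 -m pendant '[{"fingers":0.4,"tx":0.001,"ty":0,"tz":-0.03,"spin":0},{"fingers":0.4,"tx":0,"ty":0,"tz":-0.03,"spin":0},{"fingers":0.4,"tx":0,"ty":0,"tz":-0.015,"spin":0},{"fingers":0.4,"tx":0,"ty":0,"tz":-0.008,"spin":0},{"fingers":0.4,"tx":0,"ty":0,"tz":-0.003,"spin":0},{"fingers":0.4,"tx":0,"ty":0,"tz":0,"spin":0},{"fingers":0.4,"tx":0,"ty":0,"tz":0,"spin":0},{"fingers":0.4,"tx":0,"ty":0,"tz":0,"spin":0}]'
```

```text
clock: 21.9
tcp_pos: [569.1, 19.8, 29.0]
eef_rot: [0.001, 0.041, 0.999, -0.0]
force: [0.2, -0.3, 1.1]
opening: 44.1
```

```bash
python3 -m pendant '[{"fingers":0.4,"tx":0,"ty":0,"tz":-0.002,"spin":0},{"fingers":0.4,"tx":0,"ty":0,"tz":0,"spin":0},{"fingers":0.7,"tx":0,"ty":0,"tz":0,"spin":0},{"fingers":0.7,"tx":0,"ty":0,"tz":0,"spin":0},{"fingers":0.7,"tx":0,"ty":0,"tz":0,"spin":0},{"fingers":0.7,"tx":0,"ty":0,"tz":0.03,"spin":0},{"fingers":0.7,"tx":0,"ty":0,"tz":0.04,"spin":0},{"fingers":0.7,"tx":0,"ty":0,"tz":0.04,"spin":0},{"fingers":0.7,"tx":0,"ty":0,"tz":0.04,"spin":0},{"fingers":0.7,"tx":0,"ty":0,"tz":0.04,"spin":0}]'
python3 -m pendant '[{"fingers":0,"tx":-0.02,"ty":0.035,"tz":0.03,"spin":0},{"fingers":0,"tx":-0.02,"ty":0.035,"tz":0.01,"spin":0},{"fingers":0,"tx":0,"ty":0.035,"tz":0,"spin":0},{"fingers":0,"tx":0,"ty":0,"tz":0,"spin":0},{"fingers":0,"tx":0,"ty":0,"tz":0,"spin":0},{"fingers":0,"tx":0,"ty":0,"tz":0,"spin":0}]'
python3 - <<'E'
from h import *
print(env.get_obs()["tcp_pos"])
im,d,P,K,E=shot("wrist","w8"); np.save("pics/w8P.npy",P)
J=np.array([575.1,100]);c,s=np.cos(np.radians(-4.6)),np.sin(np.radians(-4.6))
Q=P.reshape(-1,3);X=(Q[:,:2]-J)@np.array([[c,-s],[s,c]])
for y in(-80,0,80):
    m=(abs(X[:,1]-y)<35)&(abs(X[:,0])<62)&(Q[:,2]>42)&(Q[:,2]<52)
    print(y,m.sum(),cv2.minAreaRect(X[m].astype(np.float32)) if m.sum()>20 else "", np.median(Q[m][:,2]) if m.any() else "")
for r,Q in det("wrist","trigger_pad",P): print(rect(Q[Q[:,0]<590],140,165))
E
```

```text
clock: 22.73
tcp_pos: [567.8, 20.6, 217.7]
eef_rot: [-0.0, 0.041, 0.999, 0.0]
force: [0.7, 0.1, 0.5]
opening: 60.0
clock: 23.23
tcp_pos: [531.5, 119.2, 250.3]
eef_rot: [-0.001, 0.041, 0.999, -0.0]
force: [-0.5, -0.5, -0.4]
opening: -0.1
[531.46539463 119.20973475 250.34146311]
-80 2657 ((-1.3613700866699219, -79.16881561279297), (45.27186965942383, 96.27839660644531), 89.5479965209961) 46.912299954513
0 0  
80 2670 ((-1.3568763732910156, 81.26071166992188), (96.50951385498047, 45.17233657836914), 0.0352189801633358) 46.98364247277769
trigger_pad 0.65 [483. 245.] 3264 med [575. 297. 152.] lo [538. 280. 117.] hi [687. 332. 155.]
(((565.0170288085938, 312.2548828125), (36.59402847290039, 64.69580841064453), 70.08306121826172), 1895)
```

View pics/w8.png

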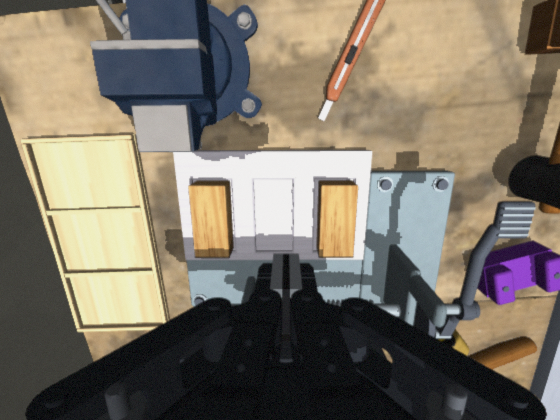

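```bash
python3 -m pendant '[{"fingers":0,"tx":0.0036,"ty":0.033,"tz":0,"spin":0},{"fingers":0,"tx":0.0036,"ty":0.033,"tz":0,"spin":0},{"fingers":0,"tx":0.0036,"ty":0.033,"tz":0,"spin":0},{"fingers":0,"tx":0.0036,"ty":0.033,"tz":0,"spin":0},{"fingers":0,"tx":0.0036,"ty":0.033,"tz":0,"spin":0},{"fingers":0,"tx":0.0036,"ty":0.031,"tz":-0.01,"spin":0},{"fingers":0,"tx":0,"ty":0,"tz":-0.03,"spin":0},{"fingers":0,"tx":0,"ty":0,"tz":-0.03,"spin":0},{"fingers":0,"tx":0,"ty":0,"tz":-0.01,"spin":0},{"fingers":0,"tx":0,"ty":0,"tz":0,"spin":0}]'
python3 -m pendant '[{"fingers":0,"tx":0,"ty":0,"tz":0,"spin":0},{"fingers":0,"tx":0,"ty":0,"tz":0,"spin":0},{"fingers":0,"tx":0,"ty":0,"tz":0,"spin":0}]'
```

```text
clock: 24.17
tcp_pos: [551.3, 313.5, 166.0]
eef_rot: [-0.004, 0.042, 0.999, -0.002]
force: [-0.1, -0.2, -0.6]
opening: -0.2
clock: 24.42
tcp_pos: [554.8, 315.5, 173.9]
eef_rot: [0.002, 0.041, 0.999, 0.001]
force: [-0.6, 1.1, -0.0]
opening: 0.1
```

```bash
python3 -m pendant '[{"fingers":0,"tx":0,"ty":0,"tz":-0.012,"spin":0},{"fingers":0,"tx":0,"ty":0,"tz":-0.01,"spin":0},{"fingers":0,"tx":0,"ty":0,"tz":-0.008,"spin":0},{"fingers":0,"tx":0,"ty":0,"tz":-0.008,"spin":0},{"fingers":0,"tx":0,"ty":0,"tz":-0.006,"spin":0},{"fingers":0,"tx":0,"ty":0,"tz":0,"spin":0},{"fingers":0,"tx":0,"ty":0,"tz":0,"spin":0},{"fingers":0,"tx":0,"ty":0,"tz":0,"spin":0}]'
```

```text
clock: 25.08
tcp_pos: [553.3, 315.4, 127.0]
eef_rot: [-0.0, 0.041, 0.999, -0.0]
force: [-0.0, -0.7, 3.2]
opening: -0.1
```

```bash
python3 -m pendant '[{"fingers":0,"tx":0,"ty":0,"tz":0.03,"spin":0},{"fingers":0,"tx":0,"ty":0,"tz":0.04,"spin":0},{"fingers":0,"tx":-0.01,"ty":0.01,"tz":0.04,"spin":0},{"fingers":0.5,"tx":-0.01,"ty":0.01,"tz":0.04,"spin":0},{"fingers":0.5,"tx":-0.015,"ty":0.01,"tz":0.035,"spin":0},{"fingers":0.5,"tx":-0.02,"ty":0.01,"tz":0.03,"spin":0},{"fingers":0.5,"tx":-0.015,"ty":0.01,"tz":0.01,"spin":0},{"fingers":0.5,"tx":0,"ty":0,"tz":0,"spin":0},{"fingers":0.5,"tx":0,"ty":0,"tz":0,"spin":0},{"fingers":0.5,"tx":0,"ty":0,"tz":0,"spin":0}]'
python3 - <<'E'
from h import *
print(env.get_obs()["tcp_pos"])
im,d,P,K,E=shot("wrist","w9"); np.save("pics/w9P.npy",P)
for n in("mallet_grip","mallet_rest","stamp_pin","tee_mid"):
  for r,Q in det("wrist",n,P): print(rect(Q,75,100) if n[0]=="m" else "")
E
```

```text
clock: 25.92
tcp_pos: [483.4, 364.6, 348.2]
eef_rot: [-0.001, 0.041, 0.999, -0.001]
force: [-0.0, -0.2, -0.7]
opening: 43.1
[483.36437721 364.57977325 348.24361048]
mallet_grip 0.93 [344. 138.] 5203 med [442. 455.  56.] lo [301. 422.  31.] hi [568. 477.  91.]
(((550.4021606445312, 444.7319030761719), (55.5201301574707, 56.65980529785156), 57.72060775756836), 1218)
mallet_rest 0.96 [335.  95.] 1719 med [378. 479.  53.] lo [355. 419.  27.] hi [402. 505.  55.]
mallet_rest 0.8 [317. 280.] 900 med [667. 402.  37.] lo [647. 383.   3.] hi [707. 464.  55.]
(((0.0, 0.0), (0.0, 0.0), 0.0), 0)
(((0.0, 0.0), (0.0, 0.0), 0.0), 0)
stamp_pin 0.78 [109. 261.] 581 med [572. 105. 122.] lo [559.  87.  61.] hi [588. 203. 124.]

tee_mid 0.83 [121. 250.] 9747 med [570. 108.  80.] lo [490.   4.  52.] hi [676. 204. 122.]
```

View pics/w9.png

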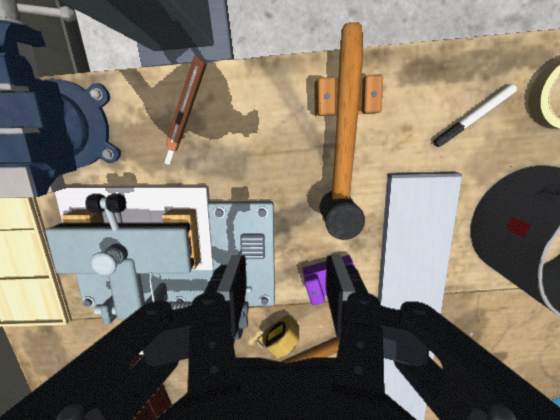

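The arm is clamped on both blocks, with the pin at (108,260). The mallet head is at (343,215) and its handle runs up through the brown rest at (350,95). The purple rest at (330,280) is to be left alone. Next I fit the mallet and the rest.

Run:
```python
from h import *
im,d,P,K,E=shot("wrist")
r=env.regions_of("wrist","mallet_grip")[0];Q=P[r["region"]]
h=Q[(Q[:,2]>45)&(Q[:,2]<66)&(Q[:,0]<515)]
vx,vy,x0,y0=cv2.fitLine(h[:,:2].astype(np.float32),cv2.DIST_HUBER,0,.01,.01).ravel()
print("handle dir",np.degrees(np.arctan2(vy,vx)),"at",x0,y0,"y at 380..500",[(x,round(float(y0+(x-x0)*vy/vx),1)) for x in(330,380,450,500,521)],"z",np.percentile(h[:,2],[5,50,95]),"xrange",h[:,0].min(),h[:,0].max())
for x in(400,440,470,490,505):
    s=h[abs(h[:,0]-x)<4]; print(x,len(s),s[:,1].min(),s[:,1].max(),s[:,2].max())
rr=env.regions_of("wrist","mallet_rest")
for q in rr:
    S=P[q["region"]];S=S[(S[:,2]>48)&(S[:,2]<58)];print(q["score"],cv2.minAreaRect(S[:,:2].astype(np.float32)))
```

```text
handle dir -5.3003983 at 393.53195 458.6241 y at 380..500 [(330, 464.5), (380, 459.9), (450, 453.4), (500, 448.7), (521, 446.8)] z [48.33780245 54.77732227 57.94338211] xrange 289.8332534758961 514.9075017026673
400 127 445.87870468778357 474.3429952508396 58.09924404039748
440 110 441.8149542662732 471.53365839497854 57.23500444387048
470 101 439.2903280535518 465.78281469416277 57.361365682726046
490 99 436.85229748089193 464.30045989453015 57.38736423252527
505 97 434.7755355260433 462.5366102012501 57.13366587720037
0.98 ((378.4830017089844, 463.31829833984375), (89.83333587646484, 49.98869323730469), 87.59697723388672)
0.83 ((686.2993774414062, 397.3439025878906), (48.93333435058594, 24.802989959716797), 12.595480918884277)
```

```bash
python3 -m pendant '[{"fingers":1,"tx":0.003,"ty":0.025,"tz":-0.02,"spin":-0.6},{"fingers":1,"tx":0.003,"ty":0.03,"tz":-0.02,"spin":0},{"fingers":1,"tx":0.0036,"ty":0.025,"tz":-0.03,"spin":0},{"fingers":1,"tx":0.003,"ty":0.005,"tz":-0.035,"spin":0},{"fingers":1,"tx":0,"ty":0,"tz":-0.04,"spin":0},{"fingers":1,"tx":0,"ty":0,"tz":-0.04,"spin":0},{"fingers":1,"tx":0,"ty":0,"tz":-0.03,"spin":0},{"fingers":1,"tx":0,"ty":0,"tz":0,"spin":0},{"fingers":1,"tx":0,"ty":0,"tz":0,"spin":0},{"fingers":1,"tx":0,"ty":0,"tz":0,"spin":0}]' 120
python3 - <<'E'
from h import *
print(env.get_obs()["tcp_pos"])
im,d,P,K,E=shot("wrist","w10")
Q=P.reshape(-1,3);Q=Q[(Q[:,2]>45)&(Q[:,2]<62)&(abs(Q[:,1]-452)<40)]
for x in(410,430,450,470,485,495,505):
    s=Q[abs(Q[:,0]-x)<3]
    if len(s):print(x,len(s),s.min(0).round(),s.max(0).round())
E
```

```text
clock: 27.15
tcp_pos: [497.5, 450.9, 138.3]
eef_rot: [0.001, 0.046, 0.999, 0.001]
force: [0.0, 0.0, 0.6]
opening: 85.5
[497.49187548 450.9052336  138.28987408]
410 342 [407. 445.  46.] [413. 474.  58.]
430 314 [427. 443.  47.] [433. 472.  57.]
450 284 [447. 442.  47.] [453. 470.  57.]
470 258 [467. 440.  46.] [473. 468.  58.]
485 249 [482. 438.  47.] [488. 466.  57.]
495 230 [492. 437.  47.] [498. 464.  57.]
505 225 [502. 435.  47.] [508. 463.  57.]
```

```bash
python3 -m pendant '[{"fingers":1,"tx":0,"ty":0,"tz":-0.04,"spin":-0.8},{"fingers":1,"tx":0,"ty":0,"tz":-0.04,"spin":0},{"fingers":1,"tx":0,"ty":0,"tz":-0.02,"spin":0},{"fingers":1,"tx":0,"ty":0,"tz":-0.012,"spin":0},{"fingers":1,"tx":0,"ty":0,"tz":0,"spin":0},{"fingers":1,"tx":0,"ty":0,"tz":0,"spin":0},{"fingers":0,"tx":0,"ty":0,"tz":0,"spin":0},{"fingers":0,"tx":0,"ty":0,"tz":0,"spin":0},{"fingers":0,"tx":0,"ty":0,"tz":0,"spin":0},{"fingers":0,"tx":0,"ty":0,"tz":0,"spin":0}]' 120
python3 -m pendant '[{"fingers":0,"tx":0,"ty":0,"tz":0,"spin":0},{"fingers":0,"tx":0,"ty":0,"tz":0,"spin":0},{"fingers":0,"tx":0,"ty":0,"tz":0,"spin":0},{"fingers":0,"tx":0,"ty":0,"tz":0,"spin":0}]'
```

```text
clock: 28.03
tcp_pos: [497.0, 450.8, 25.3]
eef_rot: [0.001, 0.053, 0.999, 0.001]
force: [-0.7, 0.2, -0.1]
opening: 38.8
clock: 28.37
tcp_pos: [496.9, 450.6, 25.2]
eef_rot: [0.001, 0.053, 0.999, 0.0]
force: [-2.2, -1.5, 6.2]
opening: 27.9
```

```bash
python3 -m pendant '[{"fingers":0,"tx":0,"ty":0,"tz":0.01,"spin":0},{"fingers":0,"tx":0,"ty":0,"tz":0.02,"spin":0},{"fingers":0,"tx":0,"ty":0,"tz":0.03,"spin":0},{"fingers":0,"tx":0,"ty":0,"tz":0.035,"spin":0},{"fingers":0,"tx":0,"ty":0,"tz":0.035,"spin":0},{"fingers":0,"tx":0,"ty":0,"tz":0.035,"spin":0},{"fingers":0,"tx":0,"ty":0,"tz":0.035,"spin":0},{"fingers":0,"tx":0.002,"ty":-0.015,"tz":0.02,"spin":0},{"fingers":0,"tx":0.002,"ty":-0.02,"tz":0,"spin":0},{"fingers":0,"tx":0.002,"ty":-0.025,"tz":0,"spin":0}]'
python3 -m pendant '[{"fingers":0,"tx":0.002,"ty":-0.03,"tz":0,"spin":0},{"fingers":0,"tx":0.002,"ty":-0.03,"tz":0,"spin":0},{"fingers":0,"tx":0.002,"ty":-0.03,"tz":0,"spin":0},{"fingers":0,"tx":0.002,"ty":-0.03,"tz":0,"spin":0},{"fingers":0,"tx":0.002,"ty":-0.03,"tz":0,"spin":0},{"fingers":0,"tx":0.002,"ty":-0.03,"tz":0,"spin":0},{"fingers":0,"tx":0.002,"ty":-0.03,"tz":0,"spin":0},{"fingers":0,"tx":0.002,"ty":-0.03,"tz":0,"spin":0},{"fingers":0,"tx":0.002,"ty":-0.025,"tz":0,"spin":0},{"fingers":0,"tx":0.0006,"ty":-0.02,"tz":0,"spin":0}]'
python3 -m pendant '[{"fingers":0,"tx":0,"ty":0,"tz":0,"spin":0},{"fingers":0,"tx":0,"ty":0,"tz":0,"spin":0},{"fingers":0,"tx":0,"ty":0,"tz":0,"spin":0},{"fingers":0,"tx":0,"ty":0,"tz":0,"spin":0}]'
python3 - <<'E'
from h import *
im,d,P,K,E=shot("side","s1")
cv2.imwrite("pics/s1c.png",cv2.resize(im[130:320,180:460,::-1],None,fx=2.7,fy=2.7))
for n in("mallet_grip","stamp_pin"):det("side",n,P)
E
```

```text
clock: 29.2
tcp_pos: [502.2, 390.5, 245.3]
eef_rot: [0.001, 0.052, 0.999, 0.001]
force: [-0.7, 0.1, -6.0]
opening: 27.8
clock: 30.03
tcp_pos: [519.7, 103.1, 242.0]
eef_rot: [-0.001, 0.054, 0.999, -0.0]
force: [1.1, -0.2, -5.0]
opening: 27.9
clock: 30.37
tcp_pos: [520.3, 105.9, 243.0]
eef_rot: [-0.001, 0.053, 0.999, 0.0]
force: [-0.1, -0.8, -5.5]
opening: 27.9
mallet_grip 0.6 [296. 159.] 1911 med [549. 124. 268.] lo [328.  85. 222.] hi [602. 136. 308.]
stamp_pin 0.65 [284. 214.] 171 med [580. 108. 112.] lo [565.  57.  58.] hi [595. 203. 125.]
```

View pics/s1c.png

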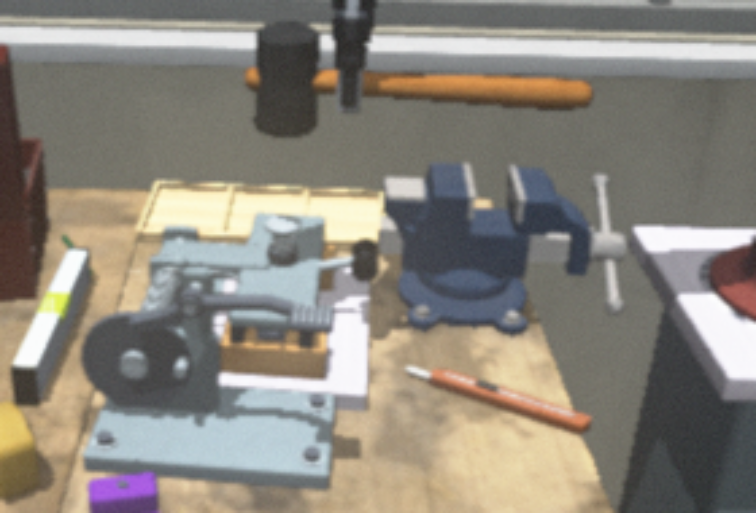

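The mallet is held level, its head at (287,80) of the crop directly above the pin at (283,245). The forward block shows clamped at (275,350).

```bash
python3 -m pendant '[{"fingers":0,"tx":0.001,"ty":0,"tz":-0.03,"spin":0},{"fingers":0,"tx":0,"ty":0,"tz":-0.03,"spin":0},{"fingers":0,"tx":0,"ty":0,"tz":-0.02,"spin":0},{"fingers":0,"tx":0,"ty":0,"tz":-0.008,"spin":0},{"fingers":0,"tx":0,"ty":0,"tz":0,"spin":0},{"fingers":0,"tx":0,"ty":0,"tz":0,"spin":0},{"fingers":0,"tx":0,"ty":0,"tz":0,"spin":0}]'
```

```text
clock: 31.1
tcp_pos: [523.3, 105.4, 157.9]
eef_rot: [0.002, 0.053, 0.999, 0.0]
force: [0.5, -1.0, -4.6]
opening: 27.9
```

```bash
python3 -m pendant '[{"fingers":0,"tx":0,"ty":0,"tz":-0.008,"spin":0},{"fingers":0,"tx":0,"ty":0,"tz":-0.006,"spin":0},{"fingers":0,"tx":0,"ty":0,"tz":-0.004,"spin":0},{"fingers":0,"tx":0,"ty":0,"tz":-0.001,"spin":0},{"fingers":0,"tx":0,"ty":0,"tz":0,"spin":0},{"fingers":0,"tx":0,"ty":0,"tz":0,"spin":0},{"fingers":0,"tx":0,"ty":0,"tz":0,"spin":0}]'
```

```text
clock: 31.68
tcp_pos: [523.2, 105.5, 140.6]
eef_rot: [0.002, 0.053, 0.999, 0.0]
force: [-7.4, -0.6, 10.6]
opening: 27.8
```

```bash
python3 -m pendant '[{"fingers":0,"tx":0,"ty":0,"tz":-0.002,"spin":0},{"fingers":0,"tx":0,"ty":0,"tz":-0.001,"spin":0},{"fingers":0,"tx":0,"ty":0,"tz":0,"spin":0},{"fingers":0,"tx":0,"ty":0,"tz":0,"spin":0},{"fingers":0,"tx":0,"ty":0,"tz":0,"spin":0}]'
python3 - <<'E'
from h import *
im,d,P,K,E=shot("side","s2")
cv2.imwrite("pics/s2c.png",cv2.resize(im[160:290,200:360,::-1],None,fx=4,fy=4,interpolation=cv2.INTER_CUBIC))
E
```

```text
clock: 32.1
tcp_pos: [523.0, 105.6, 140.1]
eef_rot: [0.001, 0.053, 0.999, 0.0]
force: [-16.2, -0.9, 22.8]
opening: 28.1
```

View pics/s2c.png

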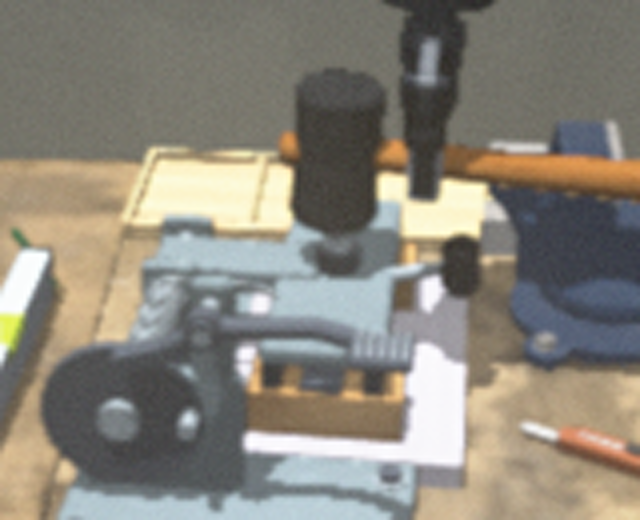

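Force rose 28 N with almost no further travel, so the stamp bar is hard on the blocks; in the crop the stamp bar at (320,380) meets the block top. Now the mallet goes back.

```bash
python3 -m pendant '[{"fingers":0,"tx":0,"ty":0,"tz":0.015,"spin":0},{"fingers":0,"tx":0,"ty":0,"tz":0.03,"spin":0},{"fingers":0,"tx":0,"ty":0,"tz":0.035,"spin":0},{"fingers":0,"tx":-0.001,"ty":0.01,"tz":0.025,"spin":0},{"fingers":0,"tx":-0.002,"ty":0.02,"tz":0.005,"spin":0},{"fingers":0,"tx":-0.002,"ty":0.03,"tz":0,"spin":0},{"fingers":0,"tx":-0.002,"ty":0.03,"tz":0,"spin":0},{"fingers":0,"tx":-0.002,"ty":0.03,"tz":0,"spin":0},{"fingers":0,"tx":-0.002,"ty":0.03,"tz":0,"spin":0},{"fingers":0,"tx":-0.002,"ty":0.03,"tz":0,"spin":0}]'
python3 -m pendant '[{"fingers":0,"tx":-0.002,"ty":0.03,"tz":0,"spin":0},{"fingers":0,"tx":-0.002,"ty":0.03,"tz":0,"spin":0},{"fingers":0,"tx":-0.002,"ty":0.03,"tz":0,"spin":0},{"fingers":0,"tx":-0.002,"ty":0.03,"tz":0,"spin":0},{"fingers":0,"tx":-0.002,"ty":0.025,"tz":0,"spin":0},{"fingers":0,"tx":-0.001,"ty":0.015,"tz":0,"spin":0},{"fingers":0,"tx":0,"ty":0.005,"tz":0,"spin":0},{"fingers":0,"tx":0,"ty":0,"tz":0,"spin":0},{"fingers":0,"tx":0,"ty":0,"tz":0,"spin":0},{"fingers":0,"tx":0,"ty":0,"tz":0,"spin":0}]'
python3 - <<'E'
from h import *
im,d,P,K,E=shot("side","s3")
r=env.regions_of("side","mallet_grip")
for q in r[:2]:
    Q=P[q["region"]];print(q["score"],len(Q))
    for lo,hi in((300,340),(340,400),(400,480),(535,590)):
        S=Q[(Q[:,0]>lo)&(Q[:,0]<hi)&(Q[:,1]>350)]
        if len(S)>5: print(lo,len(S),np.percentile(S,2,0).round(),np.median(S,0).round(),np.percentile(S,98,0).round())
E
```

```text
clock: 32.98
tcp_pos: [508.3, 286.3, 243.0]
eef_rot: [-0.0, 0.053, 0.999, -0.0]
force: [0.3, 0.1, -4.4]
opening: 27.7
clock: 33.82
tcp_pos: [498.2, 448.8, 243.5]
eef_rot: [-0.0, 0.054, 0.999, -0.0]
force: [-0.1, 0.6, -5.1]
opening: 27.9
0.87 4404
300 450 [301. 461. 256.] [321. 478. 271.] [339. 482. 277.]
340 691 [341. 456. 256.] [369. 473. 271.] [398. 480. 277.]
400 809 [401. 449. 257.] [438. 465. 270.] [478. 473. 275.]
535 1915 [536. 428. 224.] [559. 466. 276.] [585. 472. 309.]
```

```bash
python3 -m pendant '[{"fingers":0,"tx":-0.001,"ty":0.0018,"tz":-0.035,"spin":0},{"fingers":0,"tx":0,"ty":0,"tz":-0.035,"spin":0},{"fingers":0,"tx":0,"ty":0,"tz":-0.035,"spin":0},{"fingers":0,"tx":0,"ty":0,"tz":-0.035,"spin":0},{"fingers":0,"tx":0,"ty":0,"tz":-0.03,"spin":0},{"fingers":0,"tx":0,"ty":0,"tz":-0.02,"spin":0},{"fingers":0,"tx":0,"ty":0,"tz":-0.015,"spin":0},{"fingers":0,"tx":0,"ty":0,"tz":0,"spin":0},{"fingers":0,"tx":0,"ty":0,"tz":0,"spin":0},{"fingers":0,"tx":0,"ty":0,"tz":0,"spin":0}]'
python3 -m pendant '[{"fingers":0,"tx":0,"ty":0,"tz":0,"spin":0},{"fingers":0,"tx":0,"ty":0,"tz":-0.004,"spin":0},{"fingers":0,"tx":0,"ty":0,"tz":-0.004,"spin":0},{"fingers":0,"tx":0,"ty":0,"tz":0,"spin":0},{"fingers":0,"tx":0,"ty":0,"tz":0,"spin":0},{"fingers":0,"tx":0,"ty":0,"tz":0,"spin":0}]'
```

```text
clock: 34.75
tcp_pos: [498.4, 452.7, 41.2]
eef_rot: [0.002, 0.053, 0.999, 0.001]
force: [0.0, -0.6, -4.0]
opening: 27.6
clock: 35.25
tcp_pos: [496.7, 451.9, 30.5]
eef_rot: [-0.0, 0.053, 0.999, -0.0]
force: [1.1, 0.3, -5.0]
opening: 27.9
```

```bash
python3 -m pendant '[{"fingers":0,"tx":0,"ty":-0.001,"tz":-0.003,"spin":0},{"fingers":0,"tx":0,"ty":0,"tz":-0.0025,"spin":0},{"fingers":0,"tx":0,"ty":0,"tz":0,"spin":0},{"fingers":0,"tx":0,"ty":0,"tz":0,"spin":0},{"fingers":0,"tx":0,"ty":0,"tz":0,"spin":0}]'
```

```text
clock: 35.67
tcp_pos: [497.0, 451.0, 25.3]
eef_rot: [0.0, 0.053, 0.999, 0.0]
force: [-1.0, -0.6, -2.9]
opening: 27.8
```

```bash
python3 -m pendant '[{"fingers":1,"tx":0,"ty":0,"tz":0,"spin":0},{"fingers":1,"tx":0,"ty":0,"tz":0,"spin":0},{"fingers":1,"tx":0,"ty":0,"tz":0,"spin":0},{"fingers":1,"tx":0,"ty":0,"tz":0,"spin":0},{"fingers":1,"tx":0,"ty":0,"tz":0.02,"spin":0},{"fingers":1,"tx":0,"ty":0,"tz":0.04,"spin":0},{"fingers":1,"tx":0,"ty":0,"tz":0.04,"spin":0},{"fingers":1,"tx":0,"ty":0,"tz":0.04,"spin":0},{"fingers":1,"tx":0,"ty":0,"tz":0.04,"spin":0},{"fingers":1,"tx":0,"ty":-0.02,"tz":0.03,"spin":0.8}]' 40
python3 -m pendant '[{"fingers":1,"tx":0,"ty":-0.04,"tz":0,"spin":0.6},{"fingers":1,"tx":0,"ty":-0.04,"tz":0,"spin":0},{"fingers":1,"tx":0,"ty":-0.04,"tz":0,"spin":0},{"fingers":1,"tx":0,"ty":-0.04,"tz":0,"spin":0},{"fingers":1,"tx":0,"ty":-0.04,"tz":0,"spin":0},{"fingers":1,"tx":0,"ty":-0.04,"tz":0,"spin":0},{"fingers":1,"tx":0,"ty":-0.04,"tz":0,"spin":0},{"fingers":1,"tx":-0.0015,"ty":-0.04,"tz":0,"spin":0},{"fingers":1,"tx":0,"ty":-0.0045,"tz":-0.02,"spin":0},{"fingers":1,"tx":0,"ty":0,"tz":-0.03,"spin":0}]'
python3 -m pendant '[{"fingers":1,"tx":0,"ty":0,"tz":-0.04,"spin":0},{"fingers":1,"tx":0,"ty":0,"tz":-0.02,"spin":0},{"fingers":1,"tx":0,"ty":0,"tz":0,"spin":0},{"fingers":1,"tx":0,"ty":0,"tz":0,"spin":0},{"fingers":1,"tx":0,"ty":0,"tz":0,"spin":0},{"fingers":1,"tx":0,"ty":0,"tz":0,"spin":0}]'
python3 - <<'E'
from h import *
im,d,P,K,E=shot("side","s4")
for n in("mallet_grip","block_1_mid","cutter"):
    det("side",n,P)
r=env.regions_of("side","mallet_grip")[0];Q=P[r["region"]];h=Q[(Q[:,0]>410)&(Q[:,0]<510)];print("handle mid",np.median(h,0),h[:,2].max())
E
```

```text
clock: 36.5
tcp_pos: [497.4, 433.5, 240.3]
eef_rot: [0.002, 0.045, 0.999, 0.002]
force: [0.6, -0.8, 1.0]
opening: 85.6
clock: 37.33
tcp_pos: [498.3, 104.1, 189.4]
eef_rot: [0.005, 0.043, 0.999, 0.0]
force: [0.4, 0.5, -0.0]
opening: 85.5
clock: 37.83
tcp_pos: [497.2, 106.7, 128.1]
eef_rot: [0.002, 0.041, 0.999, 0.0]
force: [-0.1, 0.4, -0.1]
opening: 85.3
mallet_grip 0.81 [314. 337.] 3390 med [513. 466.  55.] lo [308. 435.  12.] hi [579. 480.  91.]
block_1_mid 0.6 [281. 259.] 557 med [578. 201.  38.] lo [537. 183.  18.] hi [627. 207.  50.]
block_1_mid 0.44 [368. 280.] 490 med [372. 221.  12.] lo [313. 178.   3.] hi [440. 255.  16.]
cutter 0.87 [368. 277.] 507 med [372. 221.  12.] lo [315. 178.   1.] hi [436. 254.  16.]
handle mid [458.48751161 462.42405966  53.4244602 ] 58.23288380155884
```

```bash
python3 -m pendant '[{"fingers":1,"tx":-0.0015,"ty":0,"tz":-0.03,"spin":0},{"fingers":1,"tx":0,"ty":0,"tz":-0.03,"spin":0},{"fingers":1,"tx":0,"ty":0,"tz":-0.007,"spin":0},{"fingers":1,"tx":0,"ty":0,"tz":0,"spin":0},{"fingers":1,"tx":0,"ty":0,"tz":0,"spin":0},{"fingers":0.4,"tx":0,"ty":0,"tz":0,"spin":0},{"fingers":0.4,"tx":0,"ty":0,"tz":0,"spin":0},{"fingers":0.4,"tx":0,"ty":0,"tz":0,"spin":0},{"fingers":0.4,"tx":0,"ty":0,"tz":0,"spin":0},{"fingers":0.4,"tx":0,"ty":0,"tz":0,"spin":0}]' 40
```

```text
clock: 38.92
tcp_pos: [493.8, 105.2, 58.7]
eef_rot: [-0.0, 0.041, 0.999, -0.001]
force: [-3.0, -4.6, 4.2]
opening: 45.6
```

```bash
python3 -m pendant '[{"fingers":0.4,"tx":0.0006,"ty":0,"tz":0.005,"spin":0},{"fingers":0.4,"tx":0.0012,"ty":-0.0001,"tz":0.0102,"spin":0},{"fingers":0.4,"tx":0.0017,"ty":-0.0001,"tz":0.0102,"spin":0},{"fingers":0.4,"tx":0.0023,"ty":-0.0002,"tz":0.0101,"spin":0},{"fingers":0.4,"tx":0.0028,"ty":-0.0002,"tz":0.0099,"spin":0},{"fingers":0.4,"tx":0.0034,"ty":-0.0003,"tz":0.0097,"spin":0},{"fingers":0.4,"tx":0.0039,"ty":-0.0003,"tz":0.0095,"spin":0},{"fingers":0.4,"tx":0.0044,"ty":-0.0004,"tz":0.0093,"spin":0},{"fingers":0.4,"tx":0.005,"ty":-0.0004,"tz":0.009,"spin":0},{"fingers":0.4,"tx":0.0054,"ty":-0.0004,"tz":0.0087,"spin":0}]'
python3 -m pendant '[{"fingers":0.4,"tx":0.0059,"ty":-0.0005,"tz":0.0084,"spin":0},{"fingers":0.4,"tx":0.0064,"ty":-0.0005,"tz":0.0081,"spin":0},{"fingers":0.4,"tx":0.0068,"ty":-0.0005,"tz":0.0077,"spin":0},{"fingers":0.4,"tx":0.0072,"ty":-0.0006,"tz":0.0073,"spin":0},{"fingers":0.4,"tx":0.0076,"ty":-0.0006,"tz":0.0069,"spin":0},{"fingers":0.4,"tx":0.008,"ty":-0.0006,"tz":0.0065,"spin":0},{"fingers":0.4,"tx":0.0083,"ty":-0.0007,"tz":0.006,"spin":0},{"fingers":0.4,"tx":0.0087,"ty":-0.0007,"tz":0.0055,"spin":0},{"fingers":0.4,"tx":0.009,"ty":-0.0007,"tz":0.005,"spin":0},{"fingers":0.4,"tx":0.0092,"ty":-0.0007,"tz":0.0045,"spin":0}]'
python3 -m pendant '[{"fingers":0.4,"tx":0.0095,"ty":-0.0008,"tz":0.004,"spin":0},{"fingers":0.4,"tx":0.0097,"ty":-0.0008,"tz":0.0035,"spin":0},{"fingers":0.4,"tx":0.0099,"ty":-0.0008,"tz":0.0029,"spin":0},{"fingers":0.4,"tx":0.01,"ty":-0.0008,"tz":0.0024,"spin":0},{"fingers":0.4,"tx":0.0101,"ty":-0.0008,"tz":0.0018,"spin":0},{"fingers":0.4,"tx":0.0102,"ty":-0.0008,"tz":0.0013,"spin":0},{"fingers":0.4,"tx":0.0103,"ty":-0.0008,"tz":0.0007,"spin":0},{"fingers":0.4,"tx":0.0103,"ty":-0.0008,"tz":0.0001,"spin":0},{"fingers":0.4,"tx":0.0103,"ty":-0.0008,"tz":-0.0005,"spin":0},{"fingers":0.4,"tx":0.0102,"ty":-0.0008,"tz":-0.001,"spin":0}]'
python3 -m pendant '[{"fingers":0.4,"tx":0,"ty":0,"tz":0,"spin":0},{"fingers":0.4,"tx":0,"ty":0,"tz":0,"spin":0},{"fingers":0.4,"tx":0,"ty":0,"tz":0,"spin":0}]'
```

```text
clock: 39.75
tcp_pos: [523.1, 102.9, 148.7]
eef_rot: [-0.002, 0.041, 0.999, -0.001]
force: [-1.7, -5.5, -5.3]
opening: 45.5
clock: 40.58
tcp_pos: [600.4, 96.8, 215.9]
eef_rot: [-0.002, 0.041, 0.999, -0.001]
force: [-6.7, -4.8, 0.5]
opening: 45.2
clock: 41.42
tcp_pos: [702.1, 88.7, 231.5]
eef_rot: [-0.001, 0.041, 0.999, -0.001]
force: [-3.6, -4.6, 0.1]
opening: 45.4
clock: 41.67
tcp_pos: [701.7, 88.8, 231.5]
eef_rot: [-0.0, 0.041, 0.999, -0.001]
force: [-2.9, -5.8, 1.9]
opening: 45.6
```

```bash
python3 -m pendant '[{"fingers":0.4,"tx":-0.007,"ty":0.0006,"tz":0.0007,"spin":0},{"fingers":0.4,"tx":-0.007,"ty":0.0006,"tz":0.0005,"spin":0},{"fingers":0.4,"tx":-0.007,"ty":0.0006,"tz":0.0002,"spin":0},{"fingers":0.4,"tx":-0.004,"ty":0,"tz":0,"spin":0},{"fingers":0.4,"tx":0,"ty":0,"tz":0,"spin":0},{"fingers":0.4,"tx":0,"ty":0,"tz":0,"spin":0},{"fingers":1,"tx":0,"ty":0,"tz":0,"spin":0},{"fingers":1,"tx":0,"ty":0,"tz":0,"spin":0},{"fingers":1,"tx":0,"ty":0,"tz":0,"spin":0},{"fingers":1,"tx":0,"ty":0,"tz":0,"spin":0}]'
python3 -m pendant '[{"fingers":1,"tx":0,"ty":0,"tz":0.02,"spin":0},{"fingers":1,"tx":0,"ty":0,"tz":0.03,"spin":0},{"fingers":1,"tx":0,"ty":0,"tz":0.03,"spin":0},{"fingers":1,"tx":0,"ty":0,"tz":0.02,"spin":0},{"fingers":1,"tx":0,"ty":0,"tz":0,"spin":0},{"fingers":1,"tx":0,"ty":0,"tz":0,"spin":0},{"fingers":1,"tx":0,"ty":0,"tz":0,"spin":0}]'
python3 - <<'E'
from h import *
im,d,P,K,E=shot("wrist","w11"); np.save("pics/w11P.npy",P)
J=np.array([575.1,100]);c,s=np.cos(np.radians(-4.6)),np.sin(np.radians(-4.6))
Q=P.reshape(-1,3);X=(Q[:,:2]-J)@np.array([[c,-s],[s,c]])
for y in(-80,0,80):
    m=(abs(X[:,1]-y)<38)&(abs(X[:,0])<62)&(Q[:,2]>42)&(Q[:,2]<56)
    print(y,m.sum(),cv2.minAreaRect(Q[m][:,:2].astype(np.float32)) if m.sum()>20 else "", np.median(Q[m][:,2]) if m.any() else "")
for n in("tee_mid","mallet_grip","spirit_level"):det("wrist",n,P)
E
```

```text
clock: 42.5
tcp_pos: [677.1, 92.3, 232.4]
eef_rot: [0.0, 0.041, 0.999, 0.0]
force: [0.4, -0.2, 0.6]
opening: 85.1
clock: 43.08
tcp_pos: [676.8, 91.9, 330.9]
eef_rot: [-0.001, 0.041, 0.999, 0.0]
force: [0.5, 0.0, -0.5]
opening: 85.3
-80 2488 ((567.4159545898438, 21.242820739746094), (45.39608383178711, 94.65106201171875), 85.27738189697266) 47.161362399163096
0 0  
80 2485 ((580.8318481445312, 181.29415893554688), (45.451499938964844, 94.62893676757812), 85.53882598876953) 47.258044339375715
mallet_grip 0.91 [540.  55.] 2870 med [552. 426.  54.] lo [492. 418.  13.] hi [584. 446.  90.]
spirit_level 0.96 [321. 241.] 2578 med [790. 139.  39.] lo [781.  16.   3.] hi [807. 232.  41.]
```

View pics/w11.png

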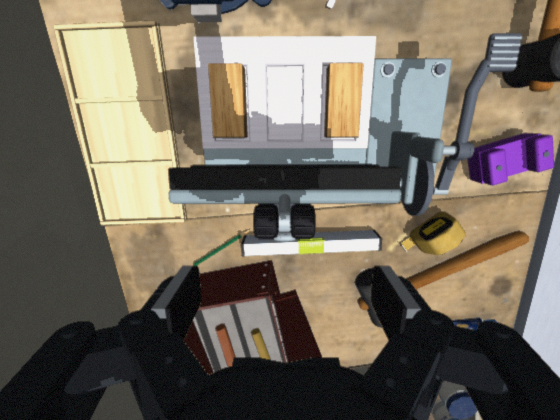

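Arm caught again at (287,185). The blocks sit in the pockets at (227,100) and (343,100), the mallet is in place, and the level and tray are untouched. Now I return the block from pocket 1.

```bash
python3 -m pendant '[{"fingers":0.8,"tx":-0.03,"ty":-0.02,"tz":0,"spin":0},{"fingers":0.8,"tx":-0.03,"ty":-0.02,"tz":0,"spin":0},{"fingers":0.8,"tx":-0.03,"ty":-0.02,"tz":0,"spin":0},{"fingers":0.8,"tx":-0.0195,"ty":-0.0107,"tz":-0.02,"spin":0},{"fingers":0.8,"tx":0,"ty":0,"tz":-0.04,"spin":0},{"fingers":0.8,"tx":0,"ty":0,"tz":-0.04,"spin":0},{"fingers":0.8,"tx":0,"ty":0,"tz":-0.04,"spin":0},{"fingers":0.8,"tx":0,"ty":0,"tz":-0.04,"spin":0},{"fingers":0.8,"tx":0,"ty":0,"tz":-0.02,"spin":0},{"fingers":0.8,"tx":0,"ty":0,"tz":0,"spin":0}]'
python3 -m pendant '[{"fingers":0.8,"tx":0,"ty":0,"tz":0,"spin":0},{"fingers":0.8,"tx":0,"ty":0,"tz":0,"spin":0},{"fingers":0.8,"tx":0,"ty":0,"tz":0,"spin":0}]'
```

```text
clock: 44.12
tcp_pos: [562.5, 21.4, 124.4]
eef_rot: [-0.007, 0.041, 0.999, 0.0]
force: [-1.1, 0.2, 0.4]
opening: 68.0
clock: 44.37
tcp_pos: [569.5, 20.9, 135.3]
eef_rot: [0.002, 0.041, 0.999, -0.0]
force: [-1.4, 0.5, 0.7]
opening: 68.3
```

```bash
python3 -m pendant '[{"fingers":0.8,"tx":-0.001,"ty":0,"tz":-0.035,"spin":0},{"fingers":0.8,"tx":0,"ty":0,"tz":-0.035,"spin":0},{"fingers":0.8,"tx":0,"ty":0,"tz":-0.025,"spin":0},{"fingers":0.8,"tx":0,"ty":0,"tz":-0.01,"spin":0},{"fingers":0.8,"tx":0,"ty":0,"tz":-0.002,"spin":0},{"fingers":0.8,"tx":0,"ty":0,"tz":0,"spin":0},{"fingers":0.8,"tx":0,"ty":0,"tz":0,"spin":0},{"fingers":0.4,"tx":0,"ty":0,"tz":0,"spin":0},{"fingers":0.4,"tx":0,"ty":0,"tz":0,"spin":0},{"fingers":0.4,"tx":0,"ty":0,"tz":0,"spin":0}]' 40
python3 -m pendant '[{"fingers":0.4,"tx":0,"ty":0,"tz":0,"spin":0},{"fingers":0.4,"tx":0,"ty":0,"tz":0,"spin":0},{"fingers":0.4,"tx":0,"ty":0,"tz":0,"spin":0}]'
```

```text
clock: 45.2
tcp_pos: [568.5, 20.8, 27.6]
eef_rot: [0.002, 0.041, 0.999, -0.0]
force: [-0.1, -0.7, 5.5]
opening: 44.0
clock: 45.45
tcp_pos: [568.4, 20.9, 27.6]
eef_rot: [0.002, 0.041, 0.999, -0.0]
force: [-0.6, -0.1, 6.1]
opening: 44.0
```

```bash
python3 -m pendant '[{"fingers":0.4,"tx":0,"ty":0,"tz":0.02,"spin":0},{"fingers":0.4,"tx":0,"ty":0,"tz":0.04,"spin":0},{"fingers":0.4,"tx":0,"ty":-0.01,"tz":0.035,"spin":0},{"fingers":0.4,"tx":0,"ty":-0.03,"tz":0,"spin":0},{"fingers":0.4,"tx":0,"ty":-0.035,"tz":0,"spin":0},{"fingers":0.4,"tx":0,"ty":-0.035,"tz":0,"spin":0},{"fingers":0.4,"tx":0,"ty":-0.03,"tz":0,"spin":-6.76},{"fingers":0.4,"tx":0.002,"ty":-0.01,"tz":0,"spin":-6.76},{"fingers":0.4,"tx":0.0025,"ty":-0.01,"tz":0,"spin":-6.76},{"fingers":0.4,"tx":0.0025,"ty":-0.0047,"tz":0,"spin":-6.76}]'
python3 -m pendant '[{"fingers":0.4,"tx":0.0025,"ty":0,"tz":0,"spin":-6.76},{"fingers":0.4,"tx":0.0025,"ty":0,"tz":0,"spin":-6.76},{"fingers":0.4,"tx":0.0025,"ty":0,"tz":0,"spin":-6.76},{"fingers":0.4,"tx":0.0025,"ty":0,"tz":0,"spin":-6.76},{"fingers":0.4,"tx":0.0025,"ty":0,"tz":0,"spin":-6.76},{"fingers":0.4,"tx":0.0025,"ty":0,"tz":0,"spin":-6.76},{"fingers":0.4,"tx":0.0025,"ty":0,"tz":0,"spin":-6.76},{"fingers":0.4,"tx":0.0025,"ty":0,"tz":0,"spin":-6.76},{"fingers":0.4,"tx":0,"ty":0,"tz":0,"spin":-6.76},{"fingers":0.4,"tx":0,"ty":0,"tz":0,"spin":0}]'
python3 -m pendant '[{"fingers":0.4,"tx":0,"ty":0,"tz":-0.03,"spin":0},{"fingers":0.4,"tx":0,"ty":0,"tz":-0.03,"spin":0},{"fingers":0.4,"tx":0,"ty":0,"tz":-0.02,"spin":0},{"fingers":0.4,"tx":0,"ty":0,"tz":-0.01,"spin":0},{"fingers":0.4,"tx":0,"ty":0,"tz":-0.006,"spin":0},{"fingers":0.4,"tx":0,"ty":0,"tz":0,"spin":0},{"fingers":0.4,"tx":0,"ty":0,"tz":0,"spin":0},{"fingers":0.4,"tx":0,"ty":0,"tz":0,"spin":0}]'
```

```text
clock: 46.28
tcp_pos: [573.4, -145.3, 120.4]
eef_rot: [0.0, 0.277, 0.961, -0.0]
force: [-0.4, 0.2, -0.7]
opening: 44.2
clock: 47.12
tcp_pos: [593.6, -143.6, 120.3]
eef_rot: [-0.0, 0.723, 0.69, -0.0]
force: [0.4, -0.0, -1.0]
opening: 44.3
clock: 47.78
tcp_pos: [595.0, -144.2, 26.2]
eef_rot: [0.002, 0.723, 0.691, 0.001]
force: [0.0, 0.8, -0.8]
opening: 44.3
```

Placed within 1 mm. I'll lower the rest, release, and go for the block in pocket 3 at (580.8,181.3).

```bash
python3 -m pendant '[{"fingers":0.4,"tx":0,"ty":0,"tz":-0.0045,"spin":0},{"fingers":0.4,"tx":0,"ty":0,"tz":0,"spin":0},{"fingers":0.4,"tx":0,"ty":0,"tz":0,"spin":0},{"fingers":0.7,"tx":0,"ty":0,"tz":0,"spin":0},{"fingers":0.7,"tx":0,"ty":0,"tz":0,"spin":0},{"fingers":0.7,"tx":0,"ty":0,"tz":0,"spin":0},{"fingers":0.7,"tx":0,"ty":0,"tz":0.03,"spin":0},{"fingers":0.7,"tx":0,"ty":0,"tz":0.04,"spin":0},{"fingers":0.7,"tx":0,"ty":0,"tz":0.04,"spin":0},{"fingers":0.7,"tx":0,"ty":0,"tz":0.02,"spin":6.76}]'
python3 -m pendant '[{"fingers":0.8,"tx":-0.0025,"ty":0,"tz":0,"spin":6.76},{"fingers":0.8,"tx":-0.0025,"ty":0,"tz":0,"spin":6.76},{"fingers":0.8,"tx":-0.0025,"ty":0,"tz":0,"spin":6.76},{"fingers":0.8,"tx":-0.0025,"ty":0,"tz":0,"spin":6.76},{"fingers":0.8,"tx":-0.0025,"ty":0,"tz":0,"spin":6.76},{"fingers":0.8,"tx":-0.0025,"ty":0,"tz":0,"spin":6.76},{"fingers":0.8,"tx":0,"ty":0.005,"tz":0,"spin":6.76},{"fingers":0.8,"tx":0,"ty":0.01,"tz":0,"spin":6.76},{"fingers":0.8,"tx":0,"ty":0.02,"tz":0,"spin":6.76},{"fingers":0.8,"tx":0,"ty":0.03,"tz":0,"spin":6.76}]'
python3 -m pendant '[{"fingers":0.8,"tx":0,"ty":0.03,"tz":0,"spin":6.76},{"fingers":0.8,"tx":0,"ty":0.035,"tz":0,"spin":6.76},{"fingers":0.8,"tx":0,"ty":0.035,"tz":0,"spin":0},{"fingers":0.8,"tx":0,"ty":0.035,"tz":0,"spin":0},{"fingers":0.8,"tx":0,"ty":0.035,"tz":0,"spin":0},{"fingers":0.8,"tx":0,"ty":0.035,"tz":0,"spin":0},{"fingers":0.8,"tx":0,"ty":0.035,"tz":0,"spin":0},{"fingers":0.8,"tx":0,"ty":0.02,"tz":0,"spin":0},{"fingers":0.8,"tx":0,"ty":0,"tz":0,"spin":0},{"fingers":0.8,"tx":0,"ty":0,"tz":0,"spin":0}]'
python3 -m pendant '[{"fingers":0.8,"tx":0,"ty":0,"tz":0,"spin":0},{"fingers":0.8,"tx":0,"ty":0,"tz":0,"spin":0}]'
python3 - <<'E'
from h import *
im,d,P,K,E=shot("wrist"); 
Q=P.reshape(-1,3);Q=Q[(Q[:,2]>42)&(Q[:,2]<53)&(abs(Q[:,0]-580)<65)&(abs(Q[:,1]-180)<40)]
print(len(Q),cv2.minAreaRect(Q[:,:2].astype(np.float32)))
im,d,P,K,E=shot("side");det("side","block_1_mid",P)
E
```

```text
clock: 48.62
tcp_pos: [595.5, -144.3, 154.9]
eef_rot: [0.003, 0.68, 0.733, 0.001]
force: [1.6, -0.3, 1.2]
opening: 59.7
clock: 49.45
tcp_pos: [578.2, -79.4, 149.2]
eef_rot: [-0.0, 0.157, 0.988, -0.0]
force: [0.7, 0.5, -0.3]
opening: 68.4
clock: 50.28
tcp_pos: [578.0, 182.1, 149.1]
eef_rot: [-0.001, 0.04, 0.999, -0.0]
force: [-0.8, -0.3, 0.1]
opening: 68.1
clock: 50.45
tcp_pos: [578.6, 180.2, 149.4]
eef_rot: [-0.0, 0.042, 0.999, -0.0]
force: [0.1, -0.5, -0.3]
opening: 67.8
5343 ((580.754150390625, 181.14715576171875), (45.028907775878906, 96.51322937011719), 85.26922607421875)
block_1_mid 0.92 [278. 256.] 789 med [585. 199.  43.] lo [538. 157.  17.] hi [629. 206.  49.]
```

```bash
python3 -m pendant '[{"fingers":0.8,"tx":0.0015,"ty":0.001,"tz":-0.04,"spin":0},{"fingers":0.8,"tx":0,"ty":0,"tz":-0.04,"spin":0},{"fingers":0.8,"tx":0,"ty":0,"tz":-0.03,"spin":0},{"fingers":0.8,"tx":0,"ty":0,"tz":-0.01,"spin":0},{"fingers":0.8,"tx":0,"ty":0,"tz":-0.002,"spin":0},{"fingers":0.8,"tx":0,"ty":0,"tz":0,"spin":0},{"fingers":0.8,"tx":0,"ty":0,"tz":0,"spin":0},{"fingers":0.4,"tx":0,"ty":0,"tz":0,"spin":0},{"fingers":0.4,"tx":0,"ty":0,"tz":0,"spin":0},{"fingers":0.4,"tx":0,"ty":0,"tz":0,"spin":0}]' 40
python3 -m pendant '[{"fingers":0.4,"tx":0,"ty":0,"tz":0,"spin":0},{"fingers":0.4,"tx":0,"ty":0,"tz":0,"spin":0},{"fingers":0.4,"tx":0,"ty":0,"tz":0,"spin":0}]'
```

```text
clock: 51.43
tcp_pos: [582.1, 181.5, 30.7]
eef_rot: [0.002, 0.041, 0.999, -0.001]
force: [-1.1, -4.1, 7.5]
opening: 43.7
clock: 51.68
tcp_pos: [582.1, 181.5, 30.7]
eef_rot: [0.002, 0.041, 0.999, -0.001]
force: [-1.7, -3.7, 6.1]
opening: 44.0
```

```bash
python3 -m pendant '[{"fingers":0.4,"tx":0,"ty":0,"tz":0.02,"spin":0},{"fingers":0.4,"tx":0,"ty":0,"tz":0.04,"spin":0},{"fingers":0.4,"tx":0,"ty":-0.01,"tz":0.035,"spin":0},{"fingers":0.4,"tx":0,"ty":-0.03,"tz":0.015,"spin":0},{"fingers":0.4,"tx":0,"ty":-0.035,"tz":0,"spin":0},{"fingers":0.4,"tx":0,"ty":-0.035,"tz":0,"spin":0},{"fingers":0.4,"tx":0,"ty":-0.035,"tz":0,"spin":0},{"fingers":0.4,"tx":0,"ty":-0.035,"tz":0,"spin":0},{"fingers":0.4,"tx":0,"ty":-0.035,"tz":0,"spin":0},{"fingers":0.4,"tx":0,"ty":-0.035,"tz":0,"spin":0}]'
python3 -m pendant '[{"fingers":0.4,"tx":-0.002,"ty":-0.03,"tz":0,"spin":-6.76},{"fingers":0.4,"tx":-0.005,"ty":-0.02,"tz":0,"spin":-6.76},{"fingers":0.4,"tx":-0.007,"ty":-0.015,"tz":0,"spin":-6.76},{"fingers":0.4,"tx":-0.007,"ty":-0.0059,"tz":0,"spin":-6.76},{"fingers":0.4,"tx":-0.007,"ty":0,"tz":0,"spin":-6.76},{"fingers":0.4,"tx":-0.007,"ty":0,"tz":0,"spin":-6.76},{"fingers":0.4,"tx":-0.007,"ty":0,"tz":0,"spin":-6.76},{"fingers":0.4,"tx":-0.007,"ty":0,"tz":0,"spin":-6.76},{"fingers":0.4,"tx":-0.007,"ty":0,"tz":0,"spin":-6.76},{"fingers":0.4,"tx":-0.007,"ty":0,"tz":0,"spin":-6.76}]'
python3 -m pendant '[{"fingers":0.4,"tx":-0.007,"ty":0,"tz":0,"spin":-6.76},{"fingers":0.4,"tx":-0.007,"ty":0,"tz":0,"spin":-6.76},{"fingers":0.4,"tx":-0.005,"ty":0,"tz":0,"spin":-6.76},{"fingers":0.4,"tx":0,"ty":0,"tz":0,"spin":0},{"fingers":0.4,"tx":0,"ty":0,"tz":0,"spin":0},{"fingers":0.4,"tx":0,"ty":0,"tz":0,"spin":0}]'
python3 - <<'E'
from h import *
im,d,P,K,E=shot("side","s5")
det("side","block_1_mid",P)
Q=P.reshape(-1,3);m=(Q[:,2]>30)&(Q[:,2]<50)&(Q[:,1]<-95)&(Q[:,1]>-215)&(Q[:,0]>455)&(Q[:,0]<740)
print(m.sum(),cv2.minAreaRect(Q[m][:,:2].astype(np.float32)))
E
```

```text
clock: 52.52
tcp_pos: [580.2, -69.3, 138.9]
eef_rot: [0.001, 0.041, 0.999, -0.0]
force: [1.0, 0.2, -0.6]
opening: 44.1
clock: 53.35
tcp_pos: [517.1, -138.6, 138.7]
eef_rot: [0.001, 0.592, 0.806, 0.0]
force: [-0.2, 1.0, -0.9]
opening: 43.7
clock: 53.85
tcp_pos: [498.6, -138.7, 138.4]
eef_rot: [0.001, 0.722, 0.692, 0.0]
force: [0.8, -0.6, 0.0]
opening: 43.6
block_1_mid 0.72 [311. 173.] 280 med [499. -96. 155.] lo [ 480. -183.  125.] hi [518. -88. 157.]
223 ((595.1705322265625, -147.3662872314453), (105.02198791503906, 45.279998779296875), 87.54524993896484)
```

```bash
python3 -m pendant '[{"fingers":0.4,"tx":0.001,"ty":-0.001,"tz":-0.035,"spin":0},{"fingers":0.4,"tx":0,"ty":0,"tz":-0.035,"spin":0},{"fingers":0.4,"tx":0,"ty":0,"tz":-0.025,"spin":0},{"fingers":0.4,"tx":0,"ty":0,"tz":-0.01,"spin":0},{"fingers":0.4,"tx":0,"ty":0,"tz":-0.005,"spin":0},{"fingers":0.4,"tx":0,"ty":0,"tz":0,"spin":0},{"fingers":0.4,"tx":0,"ty":0,"tz":0,"spin":0},{"fingers":0.4,"tx":0,"ty":0,"tz":0,"spin":0}]'
```

```text
clock: 54.62
tcp_pos: [500.9, -140.3, 30.0]
eef_rot: [0.002, 0.723, 0.691, 0.001]
force: [0.2, 0.7, -0.8]
opening: 43.7
```

```bash
python3 -m pendant '[{"fingers":0.4,"tx":0,"ty":0,"tz":-0.0045,"spin":0},{"fingers":0.4,"tx":0,"ty":0,"tz":0,"spin":0},{"fingers":0.4,"tx":0,"ty":0,"tz":0,"spin":0},{"fingers":0.7,"tx":0,"ty":0,"tz":0,"spin":0},{"fingers":0.7,"tx":0,"ty":0,"tz":0,"spin":0},{"fingers":0.7,"tx":0,"ty":0,"tz":0,"spin":0},{"fingers":0.7,"tx":0,"ty":0,"tz":0.03,"spin":0},{"fingers":0.7,"tx":0,"ty":0,"tz":0.04,"spin":0},{"fingers":0.7,"tx":0,"ty":0,"tz":0.04,"spin":0},{"fingers":0.7,"tx":0,"ty":0,"tz":0.04,"spin":0}]'
python3 -m pendant '[{"fingers":0.7,"tx":0,"ty":0.01,"tz":0.04,"spin":0},{"fingers":0.7,"tx":0,"ty":0.01,"tz":0.04,"spin":0},{"fingers":0.7,"tx":0,"ty":0.01,"tz":0.04,"spin":0},{"fingers":0.7,"tx":0,"ty":0,"tz":0.03,"spin":0},{"fingers":0.7,"tx":0,"ty":0,"tz":0,"spin":0},{"fingers":0.7,"tx":0,"ty":0,"tz":0,"spin":0},{"fingers":0.7,"tx":0,"ty":0,"tz":0,"spin":0},{"fingers":0.7,"tx":0,"ty":0,"tz":0,"spin":0}]'
python3 - <<'E'
from h import *
print(env.get_obs()["tcp_pos"])
im,d,P,K,E=shot("wrist","w12")
Q=P.reshape(-1,3)
for a,b in((455,548),(548,645),(645,740)):
    m=(Q[:,2]>30)&(Q[:,2]<50)&(Q[:,1]<-75)&(Q[:,1]>-215)&(Q[:,0]>a)&(Q[:,0]<b)
    print(m.sum(),(cv2.minAreaRect(Q[m][:,:2].astype(np.float32)),np.percentile(Q[m][:,2],[10,50,90])) if m.sum()>20 else "")
im,d,P,K,E=shot("side","s6")
for n in("mallet_grip","cutter","spirit_level","tee_mid","block_1_mid"):det("side",n,P)
E
```

```text
clock: 55.45
tcp_pos: [498.2, -139.1, 174.0]
eef_rot: [-0.001, 0.723, 0.691, -0.0]
force: [0.9, -1.2, -0.2]
opening: 59.6
clock: 56.12
tcp_pos: [498.2, -109.4, 320.6]
eef_rot: [-0.002, 0.723, 0.691, -0.001]
force: [0.0, -0.5, -0.1]
opening: 60.1
[ 498.23729965 -109.37745614  320.56462754]
1949 (((499.7405700683594, -138.60903930664062), (97.06105041503906, 44.79931640625), 86.74674224853516), array([39.87625691, 41.00701329, 42.07637299]))
2002 (((594.1513061523438, -143.4809112548828), (95.99979400634766, 45.535057067871094), 87.08795166015625), array([39.59018387, 40.85801083, 41.96457337]))
0 
mallet_grip 0.87 [313. 336.] 3340 med [516. 466.  55.] lo [308. 435.  13.] hi [579. 480.  91.]
cutter 0.68 [260. 259.] 8984 med [636. 253.  20.] lo [506.  -6.  11.] hi [722. 329. 218.]
cutter 0.55 [367. 278.] 490 med [370. 222.  12.] lo [313. 181.   2.] hi [438. 256.  16.]
spirit_level 0.89 [200. 250.] 793 med [791. 155.  38.] lo [783.  19.   2.] hi [809. 237.  42.]
tee_mid 0.95 [241. 218.] 2519 med [674. 195. 151.] lo [642.  15.  41.] hi [730. 278. 266.]
block_1_mid 0.53 [309. 207.] 301 med [502. -99.  41.] lo [ 480. -176.   11.] hi [524. -89.  44.]
block_1_mid 0.35 [257. 260.] 9065 med [637. 252.  20.] lo [505.  -6.  11.] hi [723. 329. 218.]
```

View pics/s6.png

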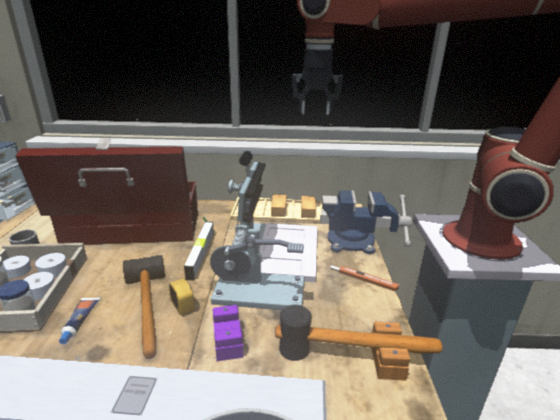

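The blocks lie flat in the tray at (279,205) and (308,206). The arm is caught open at (250,200), the mallet is in its rest at (390,345), and the other things are in place.

```bash
python3 -c "from plant import env;print(env.sign_off(),env.get_obs()['clock'])"
```

```text
the job is handed in; nothing more can be done
the job is handed in; nothing more can be done
```

The job is done and handed in, after about 57 s on the robot's clock; no verdict was reported. Two blocks were present. I caught the arm open, laid the blocks in pockets 1 and 3, and tripped the arm so it clamped them. I pressed the pin down with the mallet, put the mallet back, caught the arm open again and returned both blocks to the tray.

**Last checks:**
- **Blocks:** they lie flat in two separate compartments, tops at 41 mm, centres within about 1 to 2 mm of the compartment centres.
- **Arm:** the final picture shows it standing caught open.
- **Mallet:** it is in the notch of its rest, at its starting position.
- **Cutter and spirit level:** their positions match the start to within a few mm.

**Not certain:**
- **Pin stroke:** the pin was pressed steadily rather than swung at, and I could not read its stroke directly. The tool height put it at about 8 mm, and the force rose 28 N with the travel stopped, so I took the stamp bar to be on the blocks.
- **Detector readings:** the networks gave some false hits, for example "cutter" on the jig. I checked these against the pictures and depth readings and discarded them.

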